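# Lay out the carving gouges by width in the tool rest

## Robot

A 7-joint arm with a two-finger parallel gripper is mounted at the origin on the work surface. World frame = base frame: x ahead of the robot, y to its left, z up, the work surface at z = 0. Lengths are in m, angles in rad, forces in N, time in s.
With the tool pointing down it reaches from about 0.4 to 0.85 m from the base axis. Payload 10.4 kg.
Tool frame: the origin (TCP) lies midway between the tips of the shut fingers; the grasp point (between the pads) lies 19 mm behind it; z points along the fingers, x is the direction in which the jaws open and shut, and the axes are right-handed (so a half turn about z gives the same grasp; the last joint's range is limited). The gripper opens to 85 mm and grips with 20 to 120 N. Pads are 22 mm wide; open, the fingers measure 114 mm over their backs; the gripper's body (76 mm by 85 mm) begins 54 mm behind the grasp point. The pads swing forward as they close: fully open they stand 13 mm farther back than shut.
Start: joints at [-1.167, 0.332, -0.065, 1.46, 0.022, 1.35, -0.088], TCP at [0.259, 0.569, 0.211] pointing down, gripper open.
Joint ranges: [-2.6, 2.6], [-0.5, 2.12], [-1.47, 1.34], [0.16, 2.42], [-1.27, 4.41], [0.06, 2.06], [-2.6, 2.6]. Speed limits (rad/s): [2.22, 2.22, 2.79, 2.79, 3.14, 3.14, 3.14].

## Interface

Orientations are given as a unit quaternion [x, y, z, w].
In Python, from workcell import telemetry, eyes, order gives the robot as it stands.
- The arm moves only by the tool servo_tool, never from a script. Its argument "deltas" is a list of rows, each a list of 3 entries, a list of its own where there are three numbers: the shift along the tool's x, y, z in cm, then the turn about the tool's z in rad, then the finger opening in cm, from 0 to 8.54. A call has 1 to 12 rows; each row shifts and turns the pose as measured when the row begins, along the tool's axes as they then stand; what a row does not reach is not made up. A row lasts 1/12 s, in which the tool goes at most 41.7 mm and 7.16 degrees, less where a joint would pass 70% of its speed; a pose out of reach is approached as far as the arm can. A call is refused whole if a number of a shift passes 4.17 or a number of a turn 0.125, either way. A call with a gripper value outside its range is refused whole. The fingers move at their own pace and stop on an object; "force" is the grip in N (left out, the last holds). Time passes only in rows, so rows that do not move let the fingers close. It gives the time, the measured TCP pose, the force and the opening at its end, in the units of the state.
- telemetry.get_obs(): the state, without advancing time (a new reading comes with each control period).
- eyes.camera(name): name is "side" or "top"; returns (picture, depth): 420x560x3 uint8, blue, green, red; 420x560 float32, m along the optical axis (not along the pixel's ray), 0 where there is no reading.
- eyes.calibration(name): a dict with "fx", "fy", "cx", "cy" (pixels), "distortion" ([k1, k2, p1, p2, k3] as OpenCV has them; the pictures are not rectified), "rvec" (rotation vector, rad) and "tvec" (3), from world to camera coordinates, as OpenCV has them. Camera axes: x right, y down, z forward; pixel columns grow to the right and rows downward; lengths in m; the calibration is good to about 2 mm. A picture is of the moment at which its call begins. calibration takes no time and is no camera call.
- order.hand_in(): hands the job in, once; it reports no verdict.
The state is a dict: "clock": time; "joint_pos": joint angles; "joint_velocities": joint speeds; "tau": joint torques, N m; "position": TCP position; "ee_rot": TCP orientation; "ft_force": force on the tool from outside, world axes, zero at the start; "torque": the same for the moment, N m; "grip_width": opening from 0.0 (shut) to 1.0 (fully open).
Only numpy, scipy, OpenCV 4.12 (cv2) and the standard library are available. Lean on these libraries where they do the work, as an engineer would, in place of code of your own. Each camera call takes 0.05 s, during which the arm holds its last target. There are 200 camera calls.

## Task

Lay the four loose gouges into the four empty slots of the notched tool rest, one to a slot, so that the blades widen step by step along the row from the narrowest gouge at one end to the widest at the other, which are already in place. Each handle lies down in both rails, with its blade pointing away from the robot and in line with the two already there. Do not let the gouges knock against one another, and leave those two, the wax tin and the slip stone where they are.

Things in the scene. Friction and masses are not known exactly. Their poses are not given: they have to be found in the camera images.
- rest: Fixed notched tool rest: pale board 130 x 354 x 8 mm with two dark 14 mm rails along y at x = -35 and +35 mm. Six slots, 38 mm wide, cross both at y = -140, -84, -28, 28, 84, 140 mm; slot floor 18, tooth tops 36 mm above the bench. Origin: centre of underside. x away from the robot (yaw within 0.2 rad), y left, z up. A seated gouge's origin is at x = 30, z = 29 mm, its axis along x.
- gouge_black: Carving gouge, black handle, steel blade 6 mm wide (narrowest), 81 g. In an end slot of the rest from the start, either end; stays. 260 mm long; octagonal handle 22 mm across flats from x = -140 to 30 mm, edge at x = 120. Origin on the handle's axis, 11 mm above the bench when lying on it; x to the edge, z up. Balance and grip at x = -30 mm; beside it 34 mm are free for each finger.
- gouge_pale: Carving gouge, pale wood handle, steel blade 12 mm wide, 87 g. Loose on the bench to the right, yaw within 0.2 rad. 260 mm long; octagonal handle 22 mm across flats from x = -140 to 30 mm, edge at x = 120. Origin on the handle's axis, 11 mm above the bench when lying on it; x to the edge, z up. Balance and grip at x = -30 mm; beside it 34 mm are free for each finger.
- gouge_red: Carving gouge, red handle, steel blade 18 mm wide, 93 g. Loose on the bench to the right, yaw within 0.2 rad. 260 mm long; octagonal handle 22 mm across flats from x = -140 to 30 mm, edge at x = 120. Origin on the handle's axis, 11 mm above the bench when lying on it; x to the edge, z up. Balance and grip at x = -30 mm; beside it 34 mm are free for each finger.
- gouge_green: Carving gouge, green handle, steel blade 24 mm wide, 99 g. Loose on the bench to the right, yaw within 0.2 rad. 260 mm long; octagonal handle 22 mm across flats from x = -140 to 30 mm, edge at x = 120. Origin on the handle's axis, 11 mm above the bench when lying on it; x to the edge, z up. Balance and grip at x = -30 mm; beside it 34 mm are free for each finger.
- gouge_blue: Carving gouge, blue handle, steel blade 30 mm wide, 105 g. Loose on the bench to the right, yaw within 0.2 rad. 260 mm long; octagonal handle 22 mm across flats from x = -140 to 30 mm, edge at x = 120. Origin on the handle's axis, 11 mm above the bench when lying on it; x to the edge, z up. Balance and grip at x = -30 mm; beside it 34 mm are free for each finger.
- gouge_yellow: Carving gouge, yellow handle, steel blade 36 mm wide (widest), 111 g. In an end slot of the rest from the start, either end; stays. 260 mm long; octagonal handle 22 mm across flats from x = -140 to 30 mm, edge at x = 120. Origin on the handle's axis, 11 mm above the bench when lying on it; x to the edge, z up. Balance and grip at x = -30 mm; beside it 34 mm are free for each finger.
- tin: Round flat brass-coloured tin of wax, 75 mm across, 38 mm high, standing beyond the loose gouges. Origin: centre of the underside. Stays where it is.
- slip: Grey slip stone, 90 x 30 x 12 mm, lying flat on the bench between the loose gouges' blades and the rest. Origin: centre of the underside, x along its length. Stays where it is.

How it is judged:
At the end, for the whole second after the job is handed in: All six gouges at rest in the slots in order of blade width: black, pale, red, green, blue, yellow, from whichever end black began. Each within 12 mm of its slot's centre line, 25 mm of being in line with the seated two, 5 mm in height and 0.15 rad of lying along it level, blade away ((((y of gouge_black in the frame of rest between -0.152 and -0.128 m and x of gouge_black in the frame of rest between 0.005 and 0.055 m and z of gouge_black in the frame of rest between 0.024 and 0.034 m and angle between the x axis of gouge_black and the x axis of rest, either way round below 0.15 rad and linear speed of gouge_black below 0.02 m/s) and (y of gouge_pale in the frame of rest between -0.096 and -0.072 m and x of gouge_pale in the frame of rest between 0.005 and 0.055 m and z of gouge_pale in the frame of rest between 0.024 and 0.034 m and angle between the x axis of gouge_pale and the x axis of rest, either way round below 0.15 rad and linear speed of gouge_pale below 0.02 m/s) and (y of gouge_red in the frame of rest between -0.04 and -0.016 m and x of gouge_red in the frame of rest between 0.005 and 0.055 m and z of gouge_red in the frame of rest between 0.024 and 0.034 m and angle between the x axis of gouge_red and the x axis of rest, either way round below 0.15 rad and linear speed of gouge_red below 0.02 m/s) and (y of gouge_green in the frame of rest between 0.016 and 0.04 m and x of gouge_green in the frame of rest between 0.005 and 0.055 m and z of gouge_green in the frame of rest between 0.024 and 0.034 m and angle between the x axis of gouge_green and the x axis of rest, either way round below 0.15 rad and linear speed of gouge_green below 0.02 m/s) and (y of gouge_blue in the frame of rest between 0.072 and 0.096 m and x of gouge_blue in the frame of rest between 0.005 and 0.055 m and z of gouge_blue in the frame of rest between 0.024 and 0.034 m and angle between the x axis of gouge_blue and the x axis of rest, either way round below 0.15 rad and linear speed of gouge_blue below 0.02 m/s) and (y of gouge_yellow in the frame of rest between 0.128 and 0.152 m and x of gouge_yellow in the frame of rest between 0.005 and 0.055 m and z of gouge_yellow in the frame of rest between 0.024 and 0.034 m and angle between the x axis of gouge_yellow and the x axis of rest, either way round below 0.15 rad and linear speed of gouge_yellow below 0.02 m/s)) or ((y of gouge_black in the frame of rest between 0.128 and 0.152 m and x of gouge_black in the frame of rest between 0.005 and 0.055 m and z of gouge_black in the frame of rest between 0.024 and 0.034 m and angle between the x axis of gouge_black and the x axis of rest, either way round below 0.15 rad and linear speed of gouge_black below 0.02 m/s) and (y of gouge_pale in the frame of rest between 0.072 and 0.096 m and x of gouge_pale in the frame of rest between 0.005 and 0.055 m and z of gouge_pale in the frame of rest between 0.024 and 0.034 m and angle between the x axis of gouge_pale and the x axis of rest, either way round below 0.15 rad and linear speed of gouge_pale below 0.02 m/s) and (y of gouge_red in the frame of rest between 0.016 and 0.04 m and x of gouge_red in the frame of rest between 0.005 and 0.055 m and z of gouge_red in the frame of rest between 0.024 and 0.034 m and angle between the x axis of gouge_red and the x axis of rest, either way round below 0.15 rad and linear speed of gouge_red below 0.02 m/s) and (y of gouge_green in the frame of rest between -0.04 and -0.016 m and x of gouge_green in the frame of rest between 0.005 and 0.055 m and z of gouge_green in the frame of rest between 0.024 and 0.034 m and angle between the x axis of gouge_green and the x axis of rest, either way round below 0.15 rad and linear speed of gouge_green below 0.02 m/s) and (y of gouge_blue in the frame of rest between -0.096 and -0.072 m and x of gouge_blue in the frame of rest between 0.005 and 0.055 m and z of gouge_blue in the frame of rest between 0.024 and 0.034 m and angle between the x axis of gouge_blue and the x axis of rest, either way round below 0.15 rad and linear speed of gouge_blue below 0.02 m/s) and (y of gouge_yellow in the frame of rest between -0.152 and -0.128 m and x of gouge_yellow in the frame of rest between 0.005 and 0.055 m and z of gouge_yellow in the frame of rest between 0.024 and 0.034 m and angle between the x axis of gouge_yellow and the x axis of rest, either way round below 0.15 rad and linear speed of gouge_yellow below 0.02 m/s)))); the robot touches nothing.
It fails at once if one of the two gouges already in the rest is shifted by more than 15 mm (distance of any of gouge_black, gouge_yellow from where it was at the start of the episode above 0.015 m).
It fails at once if two gouges knock together (more than 8 N) (contact force between gouge_black and gouge_pale above 8 N or contact force between any of gouge_black, gouge_pale and gouge_red above 8 N or contact force between any of gouge_black, gouge_pale, gouge_red and gouge_green above 8 N or contact force between any of gouge_black, gouge_pale, gouge_red, gouge_green and gouge_blue above 8 N or contact force between any of gouge_black, gouge_pale, gouge_red, gouge_green, gouge_blue and gouge_yellow above 8 N).
It fails at once if the wax tin or the slip stone is shifted by more than 30 mm (distance of any of tin, slip from where it was at the start of the episode above 0.03 m).
It also fails if it takes over 96 s, if anything falls off the work surface, if the arm or the gripper's body presses on something with over 40 N, if the wrist force passes 120 N, or if a joint passes its speed limit or range.

## Working session

There is one attempt and no reset: what is moved stays moved. The work goes in short steps, Python scripts to look and compute and a tool call to move; the robot and the scene stay as the last step left them, time stands still between calls to the robot, and variables do not carry over. Pictures are saved under pics/ and viewed, about 12 in all and at most 16, crops included, and the job is handed in when it is done.

Besides the shell and the picture viewer there is one more tool, called as name(argument=value, ...), one argument or row to a line, values as JSON. servo_tool: Moves the arm, as the interface text tells. Its arguments: {"type":"object","properties":{"deltas":{"type":"array"},"force":{"type":"number"}},"required":["deltas"]}

```bash
mkdir -p pics; cat > h.py <<'E'
import numpy as np, cv2
from workcell import telemetry, eyes, order
def snap(n,f):
    p,d=eyes.camera(n); cv2.imwrite('pics/'+f+'.png',p); np.save('pics/'+f+'.npy',d); return p,d
def ray(n,uv):
    c=eyes.calibration(n);K=np.array([[c['fx'],0,c['cx']],[0,c['fy'],c['cy']],[0,0,1.]])
    R=cv2.Rodrigues(np.array(c['rvec'],float))[0];t=np.array(c['tvec'],float).ravel()
    q=cv2.undistortPoints(np.array(uv,float).reshape(-1,1,2),K,np.array(c['distortion'],float)).reshape(-1,2)
    return np.c_[q,np.ones(len(q))]@R, -R.T@t
def atz(n,uv,z):
    r,o=ray(n,uv); s=(np.asarray(z)-o[2])/r[:,2]; return o+r*s[:,None]
def cloud(n,d):
    v,u=np.mgrid[:420,:560]; r,o=ray(n,np.c_[u.ravel(),v.ravel()])
    return (o+r*d.ravel()[:,None]).reshape(420,560,3)
E
python3 - <<'E'
from h import *
p,d=snap('top','t0'); q,e=snap('side','s0')
for n in('t0','s0'): cv2.imwrite('pics/%sb.png'%n,cv2.resize(cv2.imread('pics/%s.png'%n),(800,600)))
print(telemetry.get_obs())
for n in('top','side'): r,o=ray(n,[[280,210]]);print(o,r)
E
```

```text
{'clock': 0.1, 'joint_pos': array([-1.16655581,  0.33278635, -0.06475231,  1.46085467,  0.02158963,
        1.34987218, -0.08848034]), 'joint_velocities': array([-0.00166224,  0.00016345,  0.00085287, -0.00226723,  0.00130215,
       -0.00022207,  0.00107837]), 'tau': array([ 1.05811650e-03, -6.26745272e+01,  4.89182502e-02, -3.92429245e+01,
        1.63102074e-02,  7.06357474e-03, -2.71578745e-05]), 'position': array([0.25857323, 0.56861691, 0.20991083]), 'ee_rot': array([ 8.40808557e-01,  5.41332241e-01, -5.07662685e-04,  3.43175979e-04]), 'ft_force': array([ 0.19582073,  0.25361869, -0.61858151]), 'torque': array([-0.00273375, -0.03094891, -0.02148518]), 'grip_width': 0.9998252228196692}
[ 0.51656029 -0.03434536  1.11524252] [[ 0.10946793 -0.02677992 -0.99379537]]
[ 0.14796474 -0.56151683  0.83224783] [[ 0.43987023  0.50943968 -0.73968754]]
```

View pics/t0b.png

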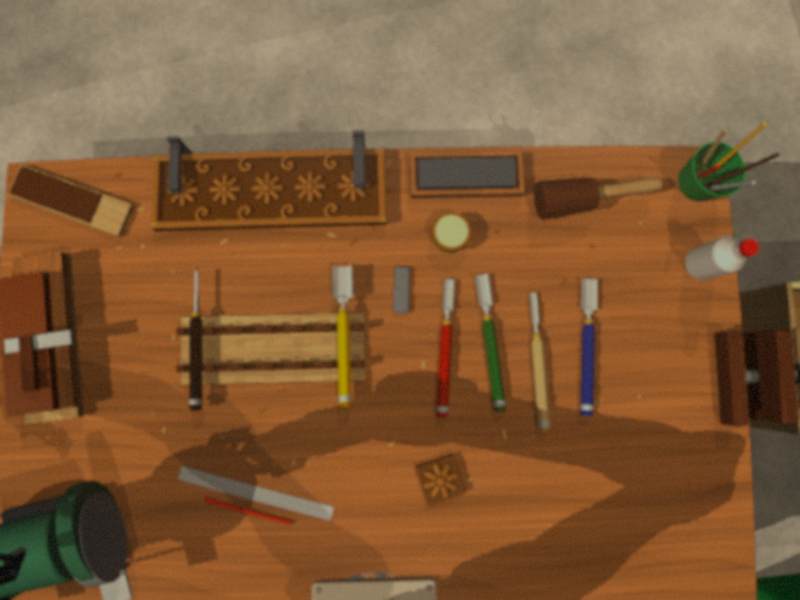

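View pics/s0b.png

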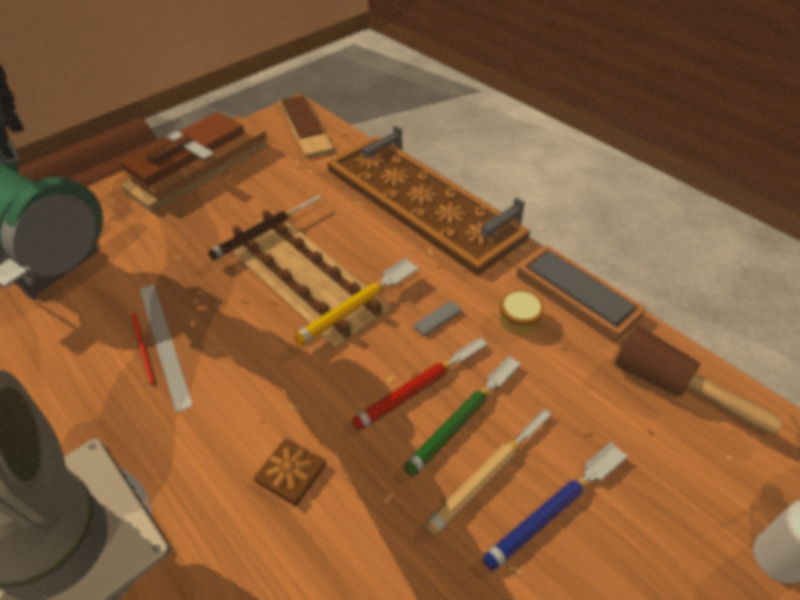

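The top view shows black at the rest's left end (+y) at about (195,360) and yellow at its right end (344,355). The loose gouges run, from left to right, red (443,370), green (494,365), pale (541,380), blue (588,365). The slip stone is at (402,290) and the tin at (452,232).

```bash
python3 - <<'E'
from h import *
p=cv2.imread('pics/t0.png');d=np.load('pics/t0.npy');P=cloud('top',d)
for nm,x0,x1,y0,y1 in(('loose',280,430,180,305),('rest',115,270,180,292)):
    cv2.imwrite('pics/c_%s.png'%nm,cv2.resize(p[y0:y1,x0:x1],None,fx=5,fy=5,interpolation=cv2.INTER_CUBIC))
    Z=P[y0:y1,x0:x1]
    print(nm,'bench z',np.median(Z[...,2]))
    for lo in ((.012,) if nm=='loose' else (.0375,)):
        m=((Z[...,2]>lo)&(Z[...,2]<.08)).astype(np.uint8)
        n,l,s,c=cv2.connectedComponentsWithStats(m)
        for i in range(1,n):
            if s[i,4]<40: continue
            q=Z[l==i]; r=cv2.minAreaRect(q[:,:2].astype(np.float32)); 
            w=q[:,:2]-q[:,:2].mean(0);v=np.linalg.svd(w,full_matrices=False)[2][0];v*=np.sign(v[0]);a=w@v
            k=q[:,:2].mean(0)
            print(np.round(c[i]+[x0,y0]),s[i,4],'mean',k.round(4),'z95',np.percentile(q[:,2],95).round(4),'yaw',np.arctan2(v[1],v[0]).round(3),'rear',(k+v*a.min()).round(4),'front',(k+v*a.max()).round(4))
E
```

```text
loose bench z 0.001782287584455644
[283. 201.] 154 mean [ 0.6613 -0.0721] z95 0.0168 yaw -0.022 rear [ 0.6156 -0.0711] front [ 0.7017 -0.073 ]
[343. 242.] 756 mean [ 0.5468 -0.2334] z95 0.0249 yaw 0.098 rear [ 0.4218 -0.2456] front [ 0.6848 -0.2199]
[311. 248.] 690 mean [ 0.5316 -0.1454] z95 0.0252 yaw -0.099 rear [ 0.415  -0.1338] front [ 0.6774 -0.1598]
[411. 242.] 802 mean [ 0.5422 -0.4217] z95 0.0254 yaw -0.086 rear [ 0.4108 -0.4104] front [ 0.6726 -0.4329]
[378. 260.] 655 mean [ 0.4954 -0.3246] z95 0.0253 yaw 0.029 rear [ 0.3844 -0.3278] front [ 0.6462 -0.3202]
rest bench z 0.002966862075909238
[241. 252.] 385 mean [0.5254 0.0433] z95 0.0439 yaw 0.006 rear [0.4418 0.0428] front [0.6161 0.0439]
[136. 254.] 353 mean [0.527  0.3238] z95 0.0438 yaw 0.0 rear [0.4412 0.3238] front [0.6115 0.3238]
```

View pics/c_loose.png

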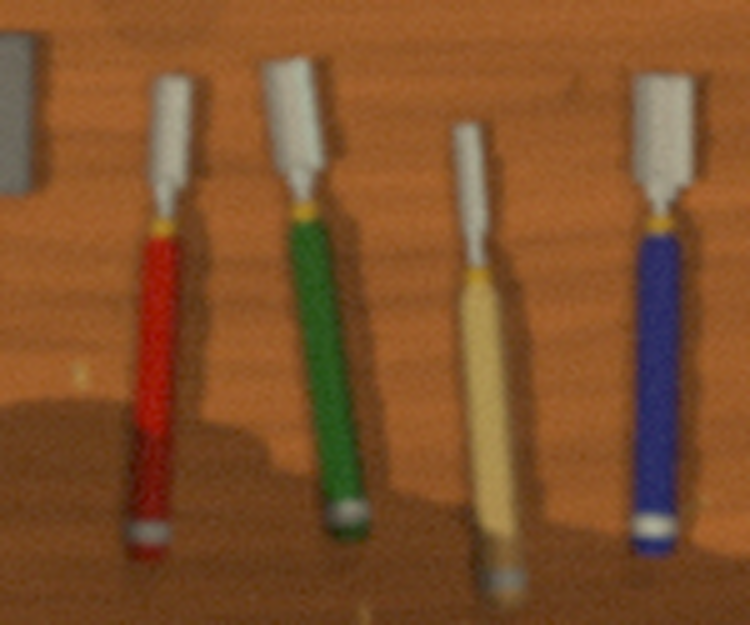

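View pics/c_rest.png

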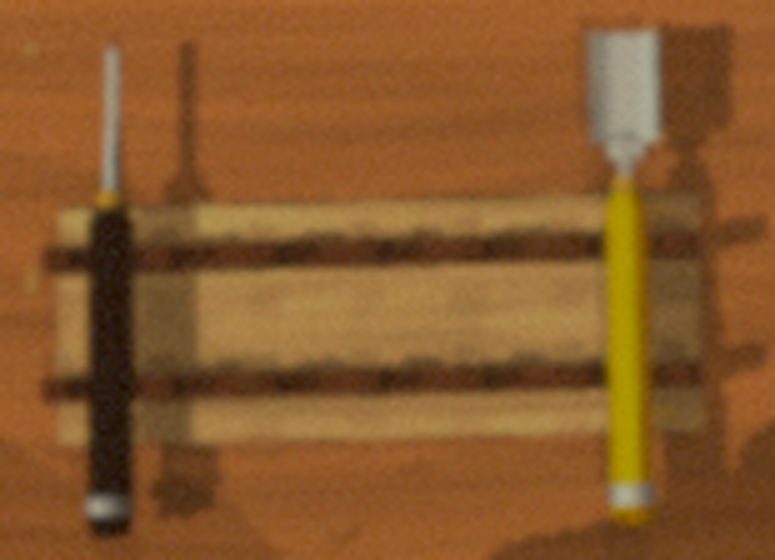

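Red leans with blade to the right, green and pale with blade to the left, and blue is nearly straight. The rest lies almost square to the robot, and its four middle slots are empty. Next I check the yaw against pixel picks while turning the jaws square.

servo_tool(
  deltas=[
    [[0, 0, 0], -0.107, 8.54],
    [[0, 0, 0], -0.107, 8.54],
    [[0, 0, 0], -0.107, 6],
    [[0, 0, 0], -0.107, 6],
  ],
  force=40,
)

```text
clock: 0.43
position: [0.2581, 0.5677, 0.2079]
ee_rot: [0.702, 0.712, -0.002, 0.001]
ft_force: [-0.2, -0.2, -0.3]
grip_width: 0.749
```

```bash
cat >> h.py <<'E'
def go(x,y,z=None,yaw=0):
    s=telemetry.get_obs(); q=s['ee_rot'];p=s['position'];a=2*np.arctan2(q[1],q[0])
    d=np.array([x,y])-p[:2]
    for nm,A in(('now',a),('after turn',np.pi/2+yaw)):
        print(nm,'tool xyz cm',(100*np.array([np.cos(A)*d[0]+np.sin(A)*d[1],np.sin(A)*d[0]-np.cos(A)*d[1],0 if z is None else p[2]-z])).round(2))
    print('turn',round(a-np.pi/2-yaw,4),'pos',p.round(4),'t',round(s['clock'],2),'w',round(s['grip_width'],3),'F',s['ft_force'].round(1),'j7',s['joint_pos'][6].round(2),'tilt',q[2:].round(4))
E
python3 - <<'E'
from h import *
for n,a,b in(('red',(173,75),(148,557)),('green',(290,60),(348,540)),('pale',(468,125),(507,605)),('blue',(663,75),(655,553))):
    q=np.array([b,a])/5+[279.6,179.6]; P=atz('top',q,.011)[:,:2]; v=P[1]-P[0];L=np.hypot(*v);g=P[0]+v/L*.110
    print(n,P.round(4).tolist(),'L',L.round(4),'yaw',np.arctan2(v[1],v[0]).round(3),'grip',g.round(4))
for u in((60,210),(700,197),(60,443),(700,430)): print(atz('top',[np.array(u)/5+[114.6,179.6]],.008).round(4))
go(.5245,-.1447,.21,-.1)
E
```

```text
red [[0.4169, -0.1373], [0.6788, -0.1596]] L 0.2629 yaw -0.085 grip [ 0.5265 -0.1466]
green [[0.4229, -0.246], [0.6858, -0.2248]] L 0.2638 yaw 0.08 grip [ 0.5325 -0.2372]
pale [[0.3852, -0.3316], [0.6474, -0.3225]] L 0.2624 yaw 0.035 grip [ 0.4951 -0.3278]
blue [[0.4102, -0.4148], [0.6731, -0.4346]] L 0.2636 yaw -0.075 grip [ 0.5199 -0.4231]
[[0.6157 0.3609 0.008 ]]
[[0.6153 0.0061 0.008 ]]
[[0.4877 0.3593 0.008 ]]
[[0.4884 0.0085 0.008 ]]
now tool xyz cm [-71.63  25.58  -0.21]
after turn tool xyz cm [-68.22  33.62  -0.21]
turn 0.1148 pos [0.2581 0.5677 0.2079] t 0.43 w 0.749 F [-0.2 -0.2 -0.3] j7 0.34 tilt [-0.0023  0.0011]
```

servo_tool(
  deltas=[
    [[-2.2, 2, 0], 0.03, 6],
    [[-2.7, 2.5, 0], 0.03, 6],
    [[-3, 2.5, 0], 0.03, 6],
    [[-3, 2.5, 0], 0.02, 5],
    [[-3, 2.5, 0], 0, 5],
    [[-3, 2.5, 0], 0, 5],
    [[-3, 2.5, 0], 0, 5],
    [[-3, 2, 0], 0, 5],
    [[-3, 1.5, 0], 0, 5],
    [[-3, 1.5, 0], 0, 5],
    [[-3, 1.5, 0], 0, 5],
    [[-3, 1.5, 0], 0, 5],
  ],
)

```text
clock: 1.43
position: [0.4853, 0.1929, 0.2025]
ee_rot: [0.734, 0.679, -0.007, -0.001]
ft_force: [1.8, 0.5, 0.6]
grip_width: 0.588
```

```bash
python3 -c "
from h import *
go(.526,-.1457,.1,-.09)"
```

```text
now tool xyz cm [-33.44   6.67  10.25]
after turn tool xyz cm [-33.36   7.1   10.25]
turn 0.0128 pos [0.4853 0.1929 0.2025] t 1.43 w 0.588 F [1.8 0.5 0.6] j7 1.04 tilt [-0.0069 -0.0009]
```

servo_tool(
  deltas=[
    [[-3, 0.6, 0.6], 0.01, 5],
    [[-3.2, 0.6, 1], 0, 5],
    [[-3.2, 0.6, 1], 0, 5],
    [[-3.2, 0.6, 1], 0, 5],
    [[-3.2, 0.6, 1], 0, 5],
    [[-3.2, 0.6, 1], 0, 5],
    [[-3.2, 0.6, 1], 0, 5],
    [[-3.2, 0.6, 1], 0, 5],
    [[-3, 0.6, 1], 0, 5],
    [[-2, 0.6, 1], 0, 5],
    [[-1, 0.5, 0.5], 0, 5],
    [[0, 0, 0], 0, 5],
  ],
)

```text
clock: 2.43
position: [0.5189, -0.1516, 0.0975]
ee_rot: [0.741, 0.671, -0.008, -0.001]
ft_force: [-0.1, 0.6, -0.3]
grip_width: 0.587
```

```bash
python3 -c "
from h import *
go(.526,-.1457,.0,-.09)"
```

```text
now tool xyz cm [0.66 0.65 9.75]
after turn tool xyz cm [0.65 0.66 9.75]
turn -0.0087 pos [ 0.5189 -0.1516  0.0975] t 2.43 w 0.587 F [-0.1  0.6 -0.3] j7 1.76 tilt [-0.0081 -0.0007]
```

servo_tool(
  deltas=[
    [[0.4, 0.4, 0.5], -0.008, 5],
    [[0.25, 0.25, 1.5], 0, 5],
    [[0, 0, 1.5], 0, 5],
    [[0, 0, 1.5], 0, 5],
    [[0, 0, 1.2], 0, 5],
    [[0, 0, 1], 0, 5],
    [[0, 0, 0.8], 0, 5],
    [[0, 0, 0.6], 0, 5],
    [[0, 0, 0.3], 0, 5],
    [[0, 0, 0.2], 0, 5],
    [[0, 0, 0], 0, 5],
  ],
)

```text
clock: 3.35
position: [0.5282, -0.1344, 0.0019]
ee_rot: [0.734, 0.679, -0.006, -0.002]
ft_force: [-1.3, 0.3, -0.7]
grip_width: 0.591
```

```bash
python3 - <<'E'
from h import *
go(.526,-.1457,.0,-.09)
p,d=snap('side','s1'); q,e=snap('top','t1')
a=cv2.resize(p[180:330,200:400],(600,450)); b=cv2.resize(q[180:305,230:430],(600,375)) 
cv2.imwrite('pics/s1b.png',a)
E
```

```text
now tool xyz cm [-1.14 -0.13  0.19]
after turn tool xyz cm [-1.14 -0.12  0.19]
turn 0.0128 pos [ 0.5282 -0.1344  0.0019] t 3.35 w 0.591 F [-1.3  0.3 -0.7] j7 1.8 tilt [-0.0058 -0.0018]
```

View pics/s1b.png

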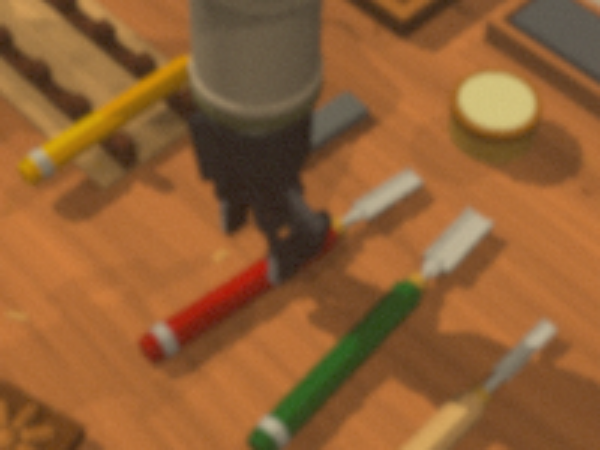

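The side view shows the jaws around the red handle, the near finger close to it at (300,250). The tool drifted 11 mm to +y during the descent, so I correct that before closing.

servo_tool(
  deltas=[
    [[-0.5, -0.1, 0], 0.01, 5],
    [[-0.5, 0, 0], 0, 5],
    [[-0.14, 0, 0], 0, 5],
    [[0, 0, 0], 0, 5],
  ],
)

```text
clock: 3.78
position: [0.5273, -0.148, 0.0041]
ee_rot: [0.738, 0.675, -0.005, -0.0]
ft_force: [0.7, 0.5, 1.1]
grip_width: 0.584
```

```bash
python3 -c "
from h import *
go(.526,-.1457,.0,-.09)"
```

```text
now tool xyz cm [ 0.21 -0.15  0.41]
after turn tool xyz cm [ 0.21 -0.15  0.41]
turn 0.0004 pos [ 0.5273 -0.148   0.0041] t 3.78 w 0.584 F [0.7 0.5 1.1] j7 1.82 tilt [-0.0047 -0.0004]
```

servo_tool(
  deltas=[
    [[0.15, -0.1, 0.2], 0, 3],
    [[0, 0, 0.1], 0, 1],
    [[0, 0, 0], 0, 0],
    [[0, 0, 0], 0, 0],
    [[0, 0, 0], 0, 0],
    [[0, 0, 0], 0, 0],
    [[0, 0, 0], 0, 0],
  ],
  force=50,
)

```text
clock: 4.37
position: [0.5276, -0.1459, 0.0031]
ee_rot: [0.738, 0.675, -0.003, -0.0]
ft_force: [1.6, 0.7, -0.4]
grip_width: -0.004
```

```bash
python3 -c "
from h import *
go(.552,.2116,.1,0)"
```

```text
now tool xyz cm [35.83 -0.77 -9.69]
after turn tool xyz cm [35.75  2.44 -9.69]
turn -0.0896 pos [ 0.5276 -0.1459  0.0031] t 4.37 w -0.004 F [ 1.6  0.7 -0.4] j7 1.82 tilt [-0.0035 -0.    ]
```

The jaws shut fully, so the grasp missed. I need to look.

```bash
python3 - <<'E'
from h import *
p,d=snap('side','s2'); q,e=snap('top','t2')
a=cv2.resize(p[180:330,200:400],(800,600)); b=cv2.resize(q[150:310,230:430],(750,600)) 
cv2.imwrite('pics/s2b.png',np.hstack([cv2.resize(a,(400,300)),cv2.resize(b,(400,320))[:300]]))
E
```

```text
(no output)
```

View pics/s2b.png

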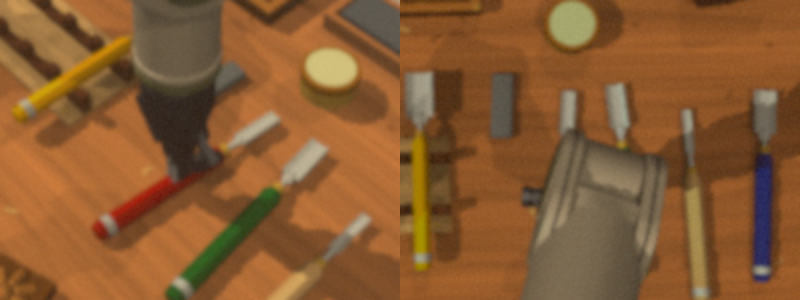

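```bash
python3 - <<'E'
from h import *
p=cv2.imread('pics/s2.png')
a=cv2.resize(p[210:300,240:360],None,fx=6.6,fy=6.6,interpolation=cv2.INTER_CUBIC);cv2.imwrite('pics/s2c.png',a)
P=cloud('side',np.load('pics/s2.npy'))
for v in range(250,276,3): print(v,[tuple((1000*P[v,u]).round().astype(int)) for u in range(280,316,5)])
E
```

```text
250 [(np.int64(510), np.int64(-138), np.int64(93)), (np.int64(507), np.int64(-157), np.int64(116)), (np.int64(514), np.int64(-165), np.int64(117)), (np.int64(513), np.int64(-181), np.int64(133)), (np.int64(521), np.int64(-187), np.int64(131)), (np.int64(600), np.int64(-125), np.int64(0)), (np.int64(610), np.int64(-132), np.int64(-2)), (np.int64(617), np.int64(-141), np.int64(0))]
253 [(np.int64(550), np.int64(-91), np.int64(1)), (np.int64(509), np.int64(-155), np.int64(101)), (np.int64(514), np.int64(-165), np.int64(107)), (np.int64(514), np.int64(-180), np.int64(121)), (np.int64(518), np.int64(-190), np.int64(126)), (np.int64(595), np.int64(-130), np.int64(-3)), (np.int64(594), np.int64(-147), np.int64(15)), (np.int64(605), np.int64(-152), np.int64(10))]
256 [(np.int64(545), np.int64(-96), np.int64(-2)), (np.int64(509), np.int64(-155), np.int64(91)), (np.int64(517), np.int64(-162), np.int64(90)), (np.int64(532), np.int64(-161), np.int64(74)), (np.int64(519), np.int64(-190), np.int64(116)), (np.int64(524), np.int64(-198), np.int64(119)), (np.int64(531), np.int64(-206), np.int64(120))
[... 1633 characters left out ...]
(515), np.int64(-147), np.int64(21)), (np.int64(524), np.int64(-153), np.int64(18)), (np.int64(536), np.int64(-157), np.int64(10)), (np.int64(550), np.int64(-160), np.int64(-1)), (np.int64(559), np.int64(-167), np.int64(-3)), (np.int64(567), np.int64(-175), np.int64(-2)), (np.int64(575), np.int64(-183), np.int64(-2))]
274 [(np.int64(501), np.int64(-146), np.int64(22)), (np.int64(510), np.int64(-153), np.int64(20)), (np.int64(522), np.int64(-156), np.int64(11)), (np.int64(536), np.int64(-158), np.int64(-1)), (np.int64(545), np.int64(-164), np.int64(-4)), (np.int64(553), np.int64(-172), np.int64(-3)), (np.int64(562), np.int64(-180), np.int64(-4)), (np.int64(569), np.int64(-189), np.int64(-1))]
```

View pics/s2c.png

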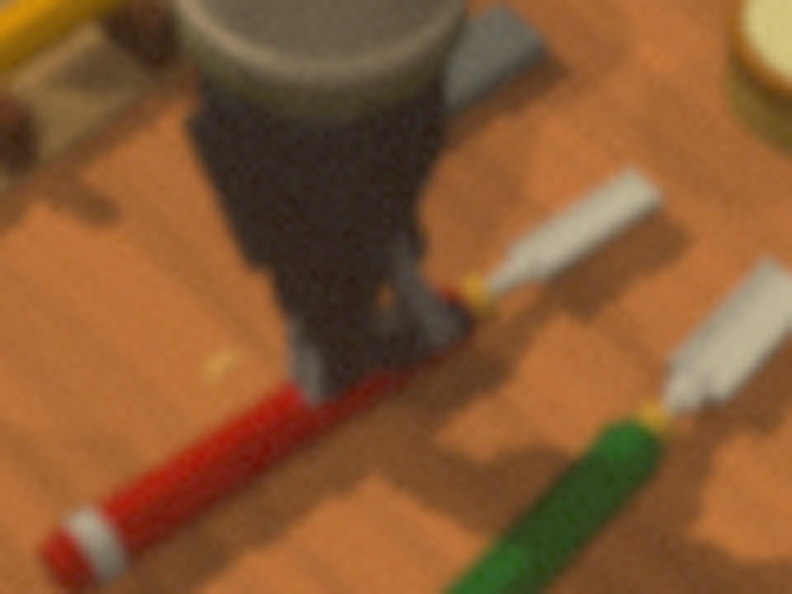

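```bash
python3 - <<'E'
from h import *
c=eyes.calibration('side');K=np.array([[c['fx'],0,c['cx']],[0,c['fy'],c['cy']],[0,0,1.]])
pr=lambda P:cv2.projectPoints(np.array(P,float).reshape(-1,3),np.array(c['rvec']),np.array(c['tvec']),K,np.array(c['distortion']))[0].reshape(-1,2).round(1).tolist()
print('tcp s2',pr([[.5276,-.1459,.003],[.5276,-.1459,.022],[.5276,-.1459,.04]]))
print('tips s1',pr([[.528,-.1094,.01],[.528,-.1594,.01]]),'red rear,front',pr([[.416,-.1355,.011],[.6781,-.1597,.011]]))
print('clock',telemetry.get_obs()['clock'])
P1=cloud('side',np.load('pics/s1.npy'))
for v in range(248,280,4): print(v,[(1000*P1[v,u]).round().astype(int).tolist() for u in range(274,312,4)])
E
```

```text
tcp s2 [[288.9, 271.9], [288.8, 267.1], [288.7, 262.4]]
tips s1 [[278.2, 260.4], [293.0, 273.7]] red rear,front [[247.9, 296.2], [338.4, 237.8]]
clock 4.4667
248 [[518, -108, 65], [528, -110, 58], [538, -113, 51], [512, -155, 115], [514, -165, 123], [517, -174, 129], [522, -180, 130], [529, -185, 129], [606, -122, 0], [614, -128, -2]]
252 [[519, -107, 48], [527, -111, 45], [539, -111, 35], [510, -158, 107], [523, -156, 93], [528, -162, 94], [520, -183, 122], [523, -191, 127], [148, -562, 832], [536, -201, 124]]
256 [[518, -107, 34], [527, -110, 28], [549, -99, -2], [511, -156, 90], [515, -164, 94], [523, -167, 90], [511, -191, 124], [516, -198, 127], [522, -203, 126], [587, -154, 17]]
260 [[527, -95, -2], [535, -100, -4], [539, -110, 2], [549, -113, -5], [514, -165, 81], [523, -167, 75], [512, -191, 111], [513, -201, 119], [528, -198, 102], [582, -159, 11]]
264 [[519, -104, -1], [526, -111, 0], [533, -117, -1], [539, -124, 0], [511, -167, 72], [517, -174, 73], [513, -190, 94], [518, -197, 96], [534, -193, 76], [580, -161, -1]]
268 [[512, -112, -2], [518, -119, 0], [526, -124, -2], [522, -143, 21], [514, -165, 52], [519, -172, 55], [511, -192, 84], [556, -159, 4], [567, -162, -4], [571, -170, 1]]
272 [[504, -121, -1], [504, -136, 16], [510, -143, 17], [516, -149, 18], [514, -164, 36], [518, -173, 42], [545, -158, -2], [551, -165, 0], [559, -170, -4], [564, -178, 0]]
276 [[488, -140, 20], [496, -145, 18], [501, -152, 20], [510, -155, 15], [521, -157, 4], [531, -159, -2], [538, -166, -2], [544, -173, -1], [550, -179, -1], [558, -184, -3]]
```

The depth data show the fingertips at about z = 22–27 mm while the reported TCP z is 2–3 mm. They closed just above the handle, and nothing moved. I'll open and descend further, watching the force.

servo_tool(
  deltas=[
    [[0, 0, -0.5], 0, 5],
    [[0, 0, 0], 0, 5],
    [[0, 0, 0], 0, 5],
    [[0, 0, 0], 0, 5],
    [[0, 0, 0], 0, 5],
    [[0, 0, 0.5], 0, 5],
    [[0, 0, 0.3], 0, 5],
    [[0, 0, 0.3], 0, 5],
    [[0, 0, 0.3], 0, 5],
    [[0, 0, 0], 0, 5],
  ],
)

```text
clock: 5.3
position: [0.5268, -0.1459, -0.0079]
ee_rot: [0.738, 0.675, -0.004, -0.0]
ft_force: [-0.5, -0.2, -0.0]
grip_width: 0.582
```

```bash
python3 - <<'E'
from h import *
go(.526,-.1457,-.012,-.09)
p,d=snap('side','s3');P1=cloud('side',d)
for v in range(248,280,2): print(v,[(1000*P1[v,u]).round().astype(int).tolist() for u in (278,290)])
E
```

```text
now tool xyz cm [ 0.01 -0.08  0.41]
after turn tool xyz cm [ 0.01 -0.08  0.41]
turn 0.0005 pos [ 0.5268 -0.1459 -0.0079] t 5.3 w 0.582 F [-0.5 -0.2 -0. ] j7 1.82 tilt [-0.0041 -0.0005]
248 [[511, -131, 94], [504, -176, 143]]
250 [[514, -127, 79], [514, -165, 117]]
252 [[517, -122, 65], [514, -165, 109]]
254 [[520, -119, 52], [512, -167, 106]]
256 [[519, -121, 47], [510, -169, 103]]
258 [[518, -121, 41], [510, -170, 97]]
260 [[516, -123, 36], [508, -172, 94]]
262 [[517, -121, 27], [508, -171, 87]]
264 [[518, -120, 17], [508, -172, 80]]
266 [[522, -115, -1], [532, -145, 21]]
268 [[519, -119, -1], [529, -149, 21]]
270 [[515, -122, -3], [525, -152, 20]]
272 [[503, -136, 17], [522, -155, 18]]
274 [[498, -143, 21], [520, -158, 16]]
276 [[495, -146, 20], [521, -157, 6]]
278 [[491, -150, 20], [521, -157, -3]]
```

servo_tool(
  deltas=[
    [[0, -0.05, 0.3], 0, 5],
    [[0, 0, 0.25], 0, 5],
    [[0, 0, 0.2], 0, 5],
    [[0, 0, 0], 0, 4],
    [[0, 0, 0], 0, 3],
    [[0, 0, 0], 0, 1],
    [[0, 0, 0], 0, 1],
    [[0, 0, 0], 0, 1],
    [[0, 0, 0], 0, 1],
    [[0, 0, 0], 0, 1],
  ],
  force=50,
)

```text
clock: 6.18
position: [0.5264, -0.146, -0.0157]
ee_rot: [0.738, 0.675, -0.004, -0.0]
ft_force: [-0.4, -0.6, -0.6]
grip_width: 0.236
```

```bash
python3 -c "
from h import *
go(.552,.2116,.1,0)"
```

```text
now tool xyz cm [ 35.85  -0.65 -11.57]
after turn tool xyz cm [ 35.76   2.56 -11.57]
turn -0.0896 pos [ 0.5264 -0.146  -0.0157] t 6.18 w 0.236 F [-0.4 -0.6 -0.6] j7 1.83 tilt [-0.004  -0.0003]
```

Gripped (opening about 20 mm). I lift, then carry.

servo_tool(
  deltas=[
    [[0, 0, -0.5], 0, 1],
    [[0, 0, -1.2], 0, 1],
    [[0, 0, -2], 0, 1],
    [[0, 0, -2], 0, 1],
    [[0, 0, -2], -0.02, 1],
    [[1, 0, -2], -0.03, 1],
    [[2, 0.2, -1], -0.03, 1],
    [[2.5, 0.2, 0], -0.01, 1],
    [[2.5, 0.2, 0], 0, 1],
    [[2.5, 0.2, 0], 0, 1],
    [[2.5, 0.2, 0], 0, 1],
    [[2.5, 0.2, 0], 0, 1],
  ],
)

```text
clock: 7.18
position: [0.5418, 0.0063, 0.1078]
ee_rot: [0.711, 0.703, -0.002, 0.003]
ft_force: [0.9, -0.6, -1.5]
grip_width: 0.245
```

```bash
python3 -c "
from h import *
go(.552,.2116,.09,0)"
```

```text
now tool xyz cm [20.54  0.81  1.78]
after turn tool xyz cm [20.53  1.02  1.78]
turn -0.0103 pos [0.5418 0.0063 0.1078] t 7.18 w 0.245 F [ 0.9 -0.6 -1.5] j7 1.53 tilt [-0.002   0.0033]
```

servo_tool(
  deltas=[
    [[2.5, 0.1, 0], -0.01, 1],
    [[2.5, 0.1, 0], 0, 1],
    [[2.5, 0.1, 0.2], 0, 1],
    [[2.5, 0.1, 0.2], 0, 1],
    [[2.5, 0.1, 0.2], 0, 1],
    [[2.5, 0.1, 0.2], 0, 1],
    [[2, 0.1, 0.2], 0, 1],
    [[1.5, 0.1, 0.2], 0, 1],
    [[0.8, 0, 0], 0, 1],
    [[0, 0, 0], 0, 1],
    [[0, 0, 0], 0, 1],
  ],
)

```text
clock: 8.1
position: [0.5507, 0.2144, 0.1071]
ee_rot: [0.705, 0.709, 0.003, 0.006]
ft_force: [0.3, -0.1, -0.9]
grip_width: 0.242
```

```bash
python3 -c "
from h import *
go(.552,.2116,.03,0)"
```

```text
now tool xyz cm [-0.28  0.13  7.71]
after turn tool xyz cm [-0.28  0.13  7.71]
turn 0.005 pos [0.5507 0.2144 0.1071] t 8.1 w 0.242 F [ 0.3 -0.1 -0.9] j7 1.18 tilt [0.0029 0.0058]
```

servo_tool(
  deltas=[
    [[-0.2, 0.1, 0.6], 0, 1],
    [[0, 0, 1.2], 0, 1],
    [[0, 0, 1.5], 0, 1],
    [[0, 0, 1.5], 0, 1],
    [[0, 0, 1.2], 0, 1],
    [[0, 0, 0.7], 0, 1],
    [[0, 0, 0], 0, 1],
    [[0, 0, 0], 0, 1],
  ],
)

```text
clock: 8.77
position: [0.5539, 0.2008, 0.0346]
ee_rot: [0.71, 0.705, 0.002, 0.007]
ft_force: [-0.5, -0.5, -0.9]
grip_width: 0.238
```

```bash
python3 -c "
from h import *
go(.552,.2116,.003,0)
p,d=snap('side','s4');q,e=snap('top','t4')
cv2.imwrite('pics/s4b.png',np.hstack([cv2.resize(p[100:280,120:340],(400,327)),cv2.resize(q[160:310,100:300],(400,300),).copy() if 0 else cv2.resize(q[147:310,100:300],(400,327))]))"
```

```text
now tool xyz cm [ 1.08 -0.2   3.16]
after turn tool xyz cm [ 1.08 -0.19  3.16]
turn -0.0072 pos [0.5539 0.2008 0.0346] t 8.77 w 0.238 F [-0.5 -0.5 -0.9] j7 1.2 tilt [0.0017 0.0073]
```

View pics/s4b.png

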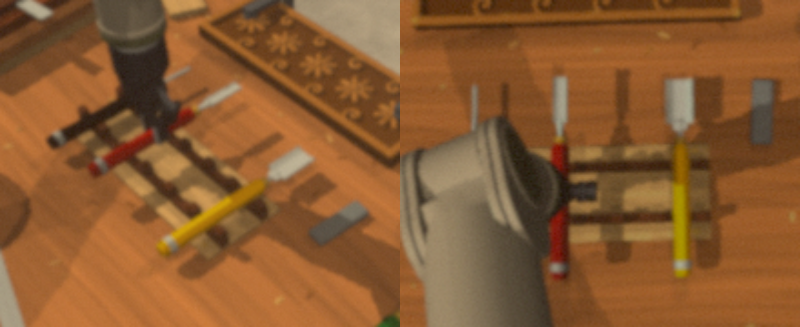

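Red hangs level above the rest in line with the others (red at (560,200) in the top crop). I correct the 11 mm y drift before lowering.

servo_tool(
  deltas=[
    [[0.5, -0.1, 0], -0.005, 1],
    [[0.4, -0.05, 0], 0, 1],
    [[0, 0, 0], 0, 1],
    [[0, 0, 0], 0, 1],
  ],
)

```text
clock: 9.2
position: [0.554, 0.2122, 0.0375]
ee_rot: [0.707, 0.707, 0.004, 0.008]
ft_force: [0.2, 0.3, -1.6]
grip_width: 0.237
```

```bash
python3 -c "
from h import *
go(.552,.2116,.003,0)"
```

```text
now tool xyz cm [-0.06 -0.2   3.45]
after turn tool xyz cm [-0.06 -0.2   3.45]
turn -0.001 pos [0.554  0.2122 0.0375] t 9.2 w 0.237 F [ 0.2  0.3 -1.6] j7 1.19 tilt [0.0041 0.0079]
```

servo_tool(
  deltas=[
    [[0.05, 0, 0.4], 0, 1],
    [[0.05, 0, 0.4], 0, 1],
    [[0.05, 0, 0.4], 0, 1],
    [[0.05, 0, 0.4], 0, 1],
    [[0, 0, 0], 0, 1],
  ],
)

```text
clock: 9.62
position: [0.5545, 0.215, 0.0204]
ee_rot: [0.707, 0.707, 0.005, 0.008]
ft_force: [-0.1, -0.8, -2.2]
grip_width: 0.24
```

```bash
python3 -c "
from h import *
go(.552,.2116,.003,0)"
```

```text
now tool xyz cm [-0.34 -0.25  1.74]
after turn tool xyz cm [-0.34 -0.25  1.74]
turn -0.0001 pos [0.5545 0.215  0.0204] t 9.62 w 0.24 F [-0.1 -0.8 -2.2] j7 1.19 tilt [0.0047 0.008 ]
```

servo_tool(
  deltas=[
    [[-0.25, -0.1, 0.3], 0, 1],
    [[0, 0, 0.4], 0, 1],
    [[0, 0, 0.4], 0, 1],
    [[0, 0, 0.3], 0, 1],
    [[0, 0, 0.2], 0, 1],
    [[0, 0, 0], 0, 1],
  ],
)

```text
clock: 10.12
position: [0.5538, 0.2116, 0.0025]
ee_rot: [0.707, 0.707, 0.004, 0.008]
ft_force: [-1.6, -0.1, 4.3]
grip_width: 0.238
```

```bash
python3 -c "
from h import *
go(.552,.2116,.002,0)"
```

```text
now tool xyz cm [-0.   -0.18  0.05]
after turn tool xyz cm [-0.   -0.18  0.05]
turn -0.0008 pos [0.5538 0.2116 0.0025] t 10.12 w 0.238 F [-1.6 -0.1  4.3] j7 1.2 tilt [0.0045 0.008 ]
```

servo_tool(
  deltas=[
    [[0, 0, 0], 0, 3],
    [[0, 0, 0], 0, 4.5],
    [[0, 0, 0], 0, 4.5],
    [[0, 0, 0], 0, 4.5],
    [[0, 0, -0.8], 0, 4.5],
    [[0, 0, -1.5], 0, 4.5],
    [[0, 0, -2], 0, 4.5],
    [[0, 0, -2], 0, 4.5],
    [[0, 0, -2], 0, 4.5],
    [[-1, 0, -1], 0.0, 5],
    [[-2, 0, 0], 0, 5],
    [[-2.5, 0, 0], 0, 5],
  ],
)

```text
clock: 11.12
position: [0.5513, 0.1606, 0.1035]
ee_rot: [0.704, 0.71, 0.006, 0.008]
ft_force: [0.8, -0.5, -0.3]
grip_width: 0.586
```

servo_tool(
  deltas=[
    [[-2.8, -0.15, 0], -0.03, 5],
    [[-2.8, -0.15, 0], -0.03, 5],
    [[-2.8, -0.15, 0], -0.025, 5],
    [[-2.8, 0, 0], 0, 5],
    [[-2.8, 0, 0], 0, 5],
    [[-2.8, 0, 0], 0, 5],
    [[-2.8, 0, 0], 0, 5],
    [[-2.8, 0, 0], 0, 5],
    [[-2.8, 0, 0], 0, 5],
    [[-2.8, 0, 0], 0, 5],
    [[-2.8, 0, 0], 0, 5],
    [[-2.5, 0, 0], 0, 5],
  ],
)

```text
clock: 12.12
position: [0.5689, -0.1959, 0.1085]
ee_rot: [0.673, 0.74, 0.007, 0.009]
ft_force: [0.9, 1.0, -0.4]
grip_width: 0.59
```

```bash
python3 -c "
from h import *
go(.5324,-.236,.03,.085)"
```

```text
now tool xyz cm [-3.65 -4.02  7.85]
after turn tool xyz cm [-3.69 -3.98  7.85]
turn 0.0101 pos [ 0.5689 -0.1959  0.1085] t 12.12 w 0.59 F [ 0.9  1.  -0.4] j7 2.05 tilt [0.0071 0.009 ]
```

servo_tool(
  deltas=[
    [[-1.5, -1.5, 0.5], 0.01, 5],
    [[-1, -1.5, 1], 0, 5],
    [[-0.3, -0.8, 1.2], 0, 5],
    [[0, 0, 1.2], 0, 5],
    [[0, 0, 1.2], 0, 5],
    [[0, 0, 1.2], 0, 5],
    [[0, 0, 0.8], 0, 5],
    [[0, 0, 0], 0, 5],
    [[0, 0, 0], 0, 5],
  ],
)

```text
clock: 12.87
position: [0.5313, -0.2393, 0.033]
ee_rot: [0.68, 0.733, 0.006, 0.011]
ft_force: [0.7, -0.2, -0.2]
grip_width: 0.586
```

```bash
python3 -c "
from h import *
go(.5324,-.236,-.015,.085)"
```

```text
now tool xyz cm [0.32 0.13 4.8 ]
after turn tool xyz cm [0.32 0.13 4.8 ]
turn -0.0103 pos [ 0.5313 -0.2393  0.033 ] t 12.87 w 0.586 F [ 0.7 -0.2 -0.2] j7 2.15 tilt [0.0061 0.0107]
```

servo_tool(
  deltas=[
    [[0.25, 0.1, 0.4], -0.01, 5],
    [[0, 0, 0.8], 0, 5],
    [[0, 0, 0.9], 0, 5],
    [[0, 0, 0.9], 0, 5],
    [[0, 0, 0.7], 0, 5],
    [[0, 0, 0.5], 0, 5],
    [[0, 0, 0.3], 0, 5],
    [[0, 0, 0], 0, 5],
  ],
)

```text
clock: 13.53
position: [0.5353, -0.235, -0.0162]
ee_rot: [0.675, 0.738, 0.007, 0.011]
ft_force: [-0.1, 0.2, 0.3]
grip_width: 0.584
```

```bash
python3 -c "
from h import *
go(.5324,-.236,-.0155,.085)"
```

```text
now tool xyz cm [-0.07 -0.3  -0.07]
after turn tool xyz cm [-0.07 -0.3  -0.07]
turn 0.0042 pos [ 0.5353 -0.235  -0.0162] t 13.53 w 0.584 F [-0.1  0.2  0.3] j7 2.18 tilt [0.0066 0.0112]
```

servo_tool(
  deltas=[
    [[0, -0.1, 0], 0, 3.5],
    [[0, 0, 0], 0, 1],
    [[0, 0, 0], 0, 1],
    [[0, 0, 0], 0, 1],
    [[0, 0, 0], 0, 1],
    [[0, 0, 0], 0, 1],
    [[0, 0, 0], 0, 1],
    [[0, 0, -0.6], 0, 1],
    [[0, 0, -1.2], 0, 1],
    [[0, 0, -2], 0, 1],
    [[0, 0, -2], 0, 1],
    [[0, 0, -2], 0.02, 1],
  ],
)

```text
clock: 14.53
position: [0.5293, -0.2343, 0.0641]
ee_rot: [0.682, 0.731, 0.005, 0.008]
ft_force: [0.6, 0.4, -0.9]
grip_width: 0.239
```

```bash
python3 -c "
from h import *
go(.5535,.1555,.1,0)"
```

```text
now tool xyz cm [38.73  5.09 -3.59]
after turn tool xyz cm [38.98  2.42 -3.59]
turn 0.0685 pos [ 0.5293 -0.2343  0.0641] t 14.53 w 0.239 F [ 0.6  0.4 -0.9] j7 2.12 tilt [0.0049 0.0083]
```

servo_tool(
  deltas=[
    [[0.8, 0.1, -1.5], 0.03, 1],
    [[1.6, 0.2, -1], 0.03, 1],
    [[2.4, 0.2, -0.5], 0.01, 1],
    [[2.8, 0.2, 0], 0, 1],
    [[2.8, 0.2, 0], 0, 1],
    [[2.8, 0.2, 0], 0, 1],
    [[2.8, 0.2, 0], 0, 1],
    [[2.8, 0.2, 0], 0, 1],
    [[2.8, 0.2, 0], 0, 1],
    [[2.8, 0.2, 0], 0, 1],
    [[2.8, 0.2, 0], 0, 1],
    [[2.8, 0.2, 0], 0, 1],
  ],
)

```text
clock: 15.53
position: [0.5581, 0.0664, 0.1159]
ee_rot: [0.716, 0.698, 0.012, 0.018]
ft_force: [0.8, -0.9, -0.7]
grip_width: 0.24
```

```bash
python3 -c "
from h import *
go(.5535,.1555,.04,0)"
```

```text
now tool xyz cm [ 8.9  -0.68  7.59]
after turn tool xyz cm [ 8.91 -0.46  7.59]
turn -0.0252 pos [0.5581 0.0664 0.1159] t 15.53 w 0.24 F [ 0.8 -0.9 -0.7] j7 1.39 tilt [0.0116 0.0178]
```

servo_tool(
  deltas=[
    [[2.2, -0.1, 0.3], -0.02, 1],
    [[2, -0.1, 0.5], 0, 1],
    [[1.5, -0.1, 0.7], 0, 1],
    [[1, 0, 0.7], 0, 1],
    [[0.5, 0, 0.7], 0, 1],
    [[0, 0, 0.7], 0, 1],
    [[0, 0, 0.7], 0, 1],
    [[0, 0, 0.7], 0, 1],
    [[0, 0, 0.4], 0, 1],
    [[0, 0, 0], 0, 1],
    [[0, 0, 0], 0, 1],
  ],
)

```text
clock: 16.45
position: [0.5596, 0.144, 0.0642]
ee_rot: [0.708, 0.706, 0.014, 0.02]
ft_force: [0.6, -0.1, -0.5]
grip_width: 0.24
```

```bash
python3 -c "
from h import *
go(.5535,.1555,.02,0)"
```

```text
now tool xyz cm [ 1.15 -0.61  4.42]
after turn tool xyz cm [ 1.15 -0.61  4.42]
turn -0.0022 pos [0.5596 0.144  0.0642] t 16.45 w 0.24 F [ 0.6 -0.1 -0.5] j7 1.28 tilt [0.0141 0.0197]
```

servo_tool(
  deltas=[
    [[0.5, -0.2, 0], 0, 1],
    [[0.4, -0.2, 0], 0, 1],
    [[0.1, 0, 0.4], 0, 1],
    [[0, 0, 0.5], 0, 1],
    [[0, 0, 0.5], 0, 1],
    [[0, 0, 0.5], 0, 1],
    [[0, 0, 0], 0, 1],
  ],
)

```text
clock: 17.03
position: [0.557, 0.1546, 0.0441]
ee_rot: [0.708, 0.706, 0.015, 0.02]
ft_force: [-0.0, -0.1, -1.6]
grip_width: 0.238
```

```bash
python3 -c "
from h import *
go(.5535,.1555,.02,0)"
```

```text
now tool xyz cm [ 0.09 -0.35  2.41]
after turn tool xyz cm [ 0.09 -0.35  2.41]
turn -0.0032 pos [0.557  0.1546 0.0441] t 17.03 w 0.238 F [-0.  -0.1 -1.6] j7 1.26 tilt [0.015 0.02 ]
```

servo_tool(
  deltas=[
    [[0.08, -0.2, 0.5], 0, 1],
    [[0, -0.05, 0.6], 0, 1],
    [[0, 0, 0.6], 0, 1],
    [[0, 0, 0.6], 0, 1],
    [[0, 0, 0.4], 0, 1],
    [[0, 0, 0], 0, 1],
  ],
)

```text
clock: 17.53
position: [0.5553, 0.1548, 0.0133]
ee_rot: [0.708, 0.706, 0.014, 0.02]
ft_force: [-0.8, -0.8, -1.1]
grip_width: 0.241
```

```bash
python3 -c "
from h import *
go(.5535,.1555,.003,0)"
```

```text
now tool xyz cm [ 0.07 -0.18  1.03]
after turn tool xyz cm [ 0.07 -0.18  1.03]
turn -0.0035 pos [0.5553 0.1548 0.0133] t 17.53 w 0.241 F [-0.8 -0.8 -1.1] j7 1.27 tilt [0.0144 0.0199]
```

servo_tool(
  deltas=[
    [[0, 0, 0.3], 0, 1],
    [[0, 0, 0.3], 0, 1],
    [[0, 0, 0.2], 0, 1],
    [[0, 0, 0.15], 0, 1],
    [[0, 0, 0], 0, 1],
  ],
)

```text
clock: 17.95
position: [0.5561, 0.1546, 0.0029]
ee_rot: [0.708, 0.706, 0.015, 0.02]
ft_force: [-0.3, 0.6, -1.2]
grip_width: 0.243
```

```bash
python3 -c "
from h import *
go(.5535,.1555,.002,0)"
```

```text
now tool xyz cm [ 0.09 -0.26  0.09]
after turn tool xyz cm [ 0.09 -0.26  0.09]
turn -0.0038 pos [0.5561 0.1546 0.0029] t 17.95 w 0.243 F [-0.3  0.6 -1.2] j7 1.27 tilt [0.0145 0.02  ]
```

servo_tool(
  deltas=[
    [[0, 0, 0.15], 0, 1],
    [[0, 0, 0], 0, 2.6],
    [[0, 0, 0], 0, 3.5],
    [[0, 0, 0], 0, 4.5],
    [[0, 0, 0], 0, 4.5],
    [[0, 0, 0], 0, 4.5],
    [[0, 0, -0.6], 0, 4.5],
    [[0, 0, -1.2], 0, 4.5],
    [[0, 0, -1.8], 0, 4.5],
    [[0, 0, -2], 0, 4.5],
    [[0, 0, -2], 0, 4.5],
    [[-1, 0, -1.5], 0, 5],
  ],
)

```text
clock: 18.95
position: [0.5501, 0.1466, 0.0979]
ee_rot: [0.707, 0.706, 0.013, 0.019]
ft_force: [0.2, -0.1, 0.5]
grip_width: 0.585
```

servo_tool(
  deltas=[
    [[-2, -0.3, 0], -0.015, 5],
    [[-3, -0.3, 0], -0.015, 5],
    [[-3, -0.4, 0], 0, 5],
    [[-3, -0.4, 0], 0, 5],
    [[-3, -0.4, 0], 0, 5],
    [[-3, -0.4, 0], 0, 5],
    [[-3, -0.4, 0], 0, 5],
    [[-3, -0.4, 0], 0, 5],
    [[-3, -0.4, 0], 0, 5],
    [[-3, -0.4, 0], 0, 5],
    [[-3, -0.4, 0], 0, 5],
    [[-3, -0.4, 0], 0, 5],
  ],
)

```text
clock: 19.95
position: [0.5183, -0.2119, 0.1178]
ee_rot: [0.692, 0.721, 0.025, 0.025]
ft_force: [0.1, 0.4, 0.6]
grip_width: 0.585
```

```bash
python3 -c "
from h import *
go(.4952,-.3262,.04,.033)"
```

```text
now tool xyz cm [-11.33  -2.78   7.78]
after turn tool xyz cm [-11.35  -2.68   7.78]
turn 0.0084 pos [ 0.5183 -0.2119  0.1178] t 19.95 w 0.585 F [0.1 0.4 0.6] j7 2.05 tilt [0.0252 0.0245]
```

servo_tool(
  deltas=[
    [[-2, -0.4, 0], 0.008, 5],
    [[-1.5, -0.4, 0], 0, 5],
    [[-1.5, -0.4, 0], 0, 5],
    [[-1.5, -0.4, 0], 0, 5],
    [[-1.5, -0.4, 0.3], 0, 5],
    [[-1.2, -0.4, 0.5], 0, 5],
    [[-0.8, -0.2, 0.7], 0, 5],
    [[-0.4, 0, 0.7], 0, 5],
    [[0, 0, 0.7], 0, 5],
    [[0, 0, 0.5], 0, 5],
    [[0, 0, 0], 0, 5],
    [[0, 0, 0], 0, 5],
  ],
)

```text
clock: 20.95
position: [0.4963, -0.3288, 0.0904]
ee_rot: [0.698, 0.715, 0.028, 0.029]
ft_force: [0.6, 0.2, -0.5]
grip_width: 0.587
```

```bash
cat >> h.py <<'E'
from scipy.spatial.transform import Rotation
def lean(): print('lean xy',Rotation.from_quat(telemetry.get_obs()['ee_rot']).as_matrix()[:2,2].round(4))
E
python3 -c "
from h import *
go(.4952,-.3262,.02,.033);lean()"
```

```text
now tool xyz cm [ 0.26 -0.1   7.04]
after turn tool xyz cm [ 0.26 -0.1   7.04]
turn -0.0086 pos [ 0.4963 -0.3288  0.0904] t 20.95 w 0.587 F [ 0.6  0.2 -0.5] j7 2.31 tilt [0.0282 0.0286]
lean xy [0.0803 0.0003]
```

servo_tool(
  deltas=[
    [[0.2, -0.1, 0.6], -0.008, 5],
    [[0, -0.1, 1], 0, 5],
    [[0, -0.1, 1.2], 0, 5],
    [[0, -0.1, 1.2], 0, 5],
    [[0, -0.1, 1.2], 0, 5],
    [[0, -0.1, 0.8], 0, 5],
    [[0, 0, 0.4], 0, 5],
    [[0, 0, 0], 0, 5],
  ],
)

```text
clock: 21.62
position: [0.4956, -0.3237, 0.018]
ee_rot: [0.693, 0.719, 0.028, 0.027]
ft_force: [-0.2, -0.4, -0.1]
grip_width: 0.588
```

```bash
python3 -c "
from h import *
go(.4952,-.3262,-.015,.033);lean()"
```

```text
now tool xyz cm [-0.25 -0.05  3.3 ]
after turn tool xyz cm [-0.25 -0.04  3.3 ]
turn 0.0038 pos [ 0.4956 -0.3237  0.018 ] t 21.62 w 0.588 F [-0.2 -0.4 -0.1] j7 2.37 tilt [0.0281 0.0275]
lean xy [0.0786 0.0024]
```

servo_tool(
  deltas=[
    [[-0.2, -0.05, 0.4], 0, 5],
    [[0, -0.05, 0.6], 0, 5],
    [[0, -0.05, 0.7], 0, 5],
    [[0, -0.05, 0.6], 0, 5],
    [[0, -0.05, 0.4], 0, 5],
    [[0, 0, 0.3], 0, 5],
    [[0, 0, 0], 0, 5],
  ],
)

```text
clock: 22.2
position: [0.496, -0.3268, -0.0146]
ee_rot: [0.694, 0.719, 0.028, 0.028]
ft_force: [-0.1, 0.9, 0.4]
grip_width: 0.588
```

```bash
python3 -c "
from h import *
go(.4952,-.3262,-.015,.033);lean()"
```

```text
now tool xyz cm [ 0.06 -0.08  0.04]
after turn tool xyz cm [ 0.06 -0.08  0.04]
turn 0.0031 pos [ 0.496  -0.3268 -0.0146] t 22.2 w 0.588 F [-0.1  0.9  0.4] j7 2.4 tilt [0.0283 0.0282]
lean xy [0.0798 0.0015]
```

servo_tool(
  deltas=[
    [[0, 0, 0], 0, 3.5],
    [[0, 0, 0], 0, 1],
    [[0, 0, 0], 0, 1],
    [[0, 0, 0], 0, 1],
    [[0, 0, 0], 0, 1],
    [[0, 0, 0], 0, 1],
    [[0, 0.05, -0.6], 0, 1],
    [[0, 0.1, -1.2], 0, 1],
    [[0, 0.1, -1.5], 0, 1],
    [[0, 0.1, -1.5], 0, 1],
    [[0, 0.1, -1.5], 0, 1],
    [[0, 0.1, -1.5], 0, 1],
  ],
)

```text
clock: 23.2
position: [0.4936, -0.3261, 0.0684]
ee_rot: [0.694, 0.719, 0.028, 0.026]
ft_force: [-0.1, -0.4, -1.2]
grip_width: 0.235
```

servo_tool(
  deltas=[
    [[0.6, 0.3, -1.2], 0.015, 1],
    [[1.2, 0.3, -1.2], 0.015, 1],
    [[1.5, 0.3, -1], 0, 1],
    [[1.5, 0.3, 0], 0, 1],
    [[1.5, 0.3, 0], 0, 1],
    [[1.5, 0.3, 0], 0, 1],
    [[1.5, 0.3, 0], 0, 1],
    [[1.5, 0.3, 0], 0, 1],
    [[1.5, 0.3, 0], 0, 1],
    [[1.5, 0.3, 0], 0, 1],
    [[1.5, 0.3, 0], 0, 1],
    [[1.5, 0.3, 0], 0, 1],
  ],
)

```text
clock: 24.2
position: [0.5289, -0.1593, 0.1267]
ee_rot: [0.709, 0.703, 0.032, 0.035]
ft_force: [-0.5, -0.1, -0.1]
grip_width: 0.238
```

```bash
python3 -c "
from h import *
go(.5525,.2677,.1,0);lean()"
```

```text
now tool xyz cm [42.71  2.    2.67]
after turn tool xyz cm [42.7   2.36  2.67]
turn -0.0084 pos [ 0.5289 -0.1593  0.1267] t 24.2 w 0.238 F [-0.5 -0.1 -0.1] j7 1.87 tilt [0.0316 0.0351]
lean xy [ 0.0942 -0.0053]
```

servo_tool(
  deltas=[
    [[1.8, 0.1, 0], -0.008, 1],
    [[1.8, 0.1, 0], 0, 1],
    [[1.8, 0.1, 0], 0, 1],
    [[1.8, 0.1, 0], 0, 1],
    [[1.8, 0.1, 0], 0, 1],
    [[1.8, 0.1, 0], 0, 1],
    [[1.8, 0.1, 0], 0, 1],
    [[1.8, 0.1, 0], 0, 1],
    [[1.8, 0.1, 0], 0, 1],
    [[1.8, 0.1, 0], 0, 1],
    [[1.8, 0.1, 0], 0, 1],
    [[1.8, 0.1, 0], 0, 1],
  ],
)

```text
clock: 25.2
position: [0.5431, 0.063, 0.1418]
ee_rot: [0.709, 0.703, 0.036, 0.04]
ft_force: [1.0, 0.3, -1.3]
grip_width: 0.238
```

```bash
python3 -c "
from h import *
go(.5525,.2677,.1,0);lean()"
```

```text
now tool xyz cm [20.48  0.76  4.18]
after turn tool xyz cm [20.47  0.94  4.18]
turn -0.009 pos [0.5431 0.063  0.1418] t 25.2 w 0.238 F [ 1.   0.3 -1.3] j7 1.36 tilt [0.0362 0.0403]
lean xy [ 0.108  -0.0064]
```

servo_tool(
  deltas=[
    [[1.8, 0, 0.2], -0.009, 1],
    [[1.8, 0, 0.2], 0, 1],
    [[1.8, 0, 0.3], 0, 1],
    [[1.8, 0, 0.3], 0, 1],
    [[1.8, 0, 0.4], 0, 1],
    [[1.8, 0, 0.4], 0, 1],
    [[1.8, 0, 0.4], 0, 1],
    [[1.8, 0, 0.4], 0, 1],
    [[1.8, 0, 0.4], 0, 1],
    [[1.2, 0, 0.4], 0, 1],
    [[0.8, 0, 0.4], 0, 1],
    [[0, 0, 0], 0, 1],
  ],
)

```text
clock: 26.2
position: [0.5499, 0.2555, 0.1159]
ee_rot: [0.707, 0.705, 0.042, 0.044]
ft_force: [0.5, 1.0, -0.7]
grip_width: 0.24
```

```bash
python3 -c "
from h import *
go(.5525,.2677,.04,0);lean()"
```

```text
now tool xyz cm [1.22 0.26 7.59]
after turn tool xyz cm [1.22 0.26 7.59]
turn -0.0027 pos [0.5499 0.2555 0.1159] t 26.2 w 0.24 F [ 0.5  1.  -0.7] j7 1.02 tilt [0.0419 0.0444]
lean xy [ 0.1218 -0.0036]
```

servo_tool(
  deltas=[
    [[0.5, 0, 0.4], 0, 1],
    [[0.4, -0.05, 0.8], 0, 1],
    [[0.2, -0.1, 1], 0, 1],
    [[0, -0.1, 1], 0, 1],
    [[0, -0.1, 1], 0, 1],
    [[0, -0.1, 1], 0, 1],
    [[0, -0.1, 0.7], 0, 1],
    [[0, 0, 0], 0, 1],
    [[0, 0, 0], 0, 1],
  ],
)

```text
clock: 26.95
position: [0.5523, 0.2611, 0.0495]
ee_rot: [0.709, 0.703, 0.04, 0.045]
ft_force: [0.4, 0.1, -0.8]
grip_width: 0.239
```

```bash
python3 -c "
from h import *
go(.5525,.2677,.02,0);lean()"
```

```text
now tool xyz cm [0.66 0.01 2.95]
after turn tool xyz cm [0.66 0.02 2.95]
turn -0.0086 pos [0.5523 0.2611 0.0495] t 26.95 w 0.239 F [ 0.4  0.1 -0.8] j7 1.01 tilt [0.04   0.0453]
lean xy [ 0.1204 -0.008 ]
```

servo_tool(
  deltas=[
    [[0.3, 0, 0], -0.008, 1],
    [[0.25, -0.05, 0.3], 0, 1],
    [[0, -0.05, 0.5], 0, 1],
    [[0, -0.05, 0.5], 0, 1],
    [[0, -0.05, 0.5], 0, 1],
    [[0, -0.05, 0.4], 0, 1],
    [[0, 0, 0.3], 0, 1],
    [[0, 0, 0], 0, 1],
  ],
)

```text
clock: 27.62
position: [0.5539, 0.2677, 0.0231]
ee_rot: [0.706, 0.706, 0.041, 0.046]
ft_force: [-0.6, -0.5, -1.1]
grip_width: 0.241
```

```bash
python3 -c "
from h import *
go(.5525,.2677,.004,0);lean()"
```

```text
now tool xyz cm [ 0.   -0.14  1.91]
after turn tool xyz cm [ 0.   -0.14  1.91]
turn 0.0005 pos [0.5539 0.2677 0.0231] t 27.62 w 0.241 F [-0.6 -0.5 -1.1] j7 1.01 tilt [0.0411 0.0457]
lean xy [ 0.1225 -0.0065]
```

servo_tool(
  deltas=[
    [[0, -0.1, 0.4], 0, 1],
    [[0, -0.1, 0.5], 0, 1],
    [[0, -0.05, 0.4], 0, 1],
    [[0, -0.05, 0.3], 0, 1],
    [[0, -0.02, 0.2], 0, 1],
    [[0, 0, 0], 0, 1],
  ],
)

```text
clock: 28.12
position: [0.5537, 0.2677, 0.0041]
ee_rot: [0.706, 0.706, 0.042, 0.046]
ft_force: [-3.4, -1.2, 5.5]
grip_width: 0.241
```

```bash
python3 -c "
from h import *
go(.5525,.2677,.004,0);lean()"
```

```text
now tool xyz cm [-0.   -0.12  0.01]
after turn tool xyz cm [-0.   -0.12  0.01]
turn -0.0 pos [0.5537 0.2677 0.0041] t 28.12 w 0.241 F [-3.4 -1.2  5.5] j7 1.01 tilt [0.0419 0.0459]
lean xy [ 0.1239 -0.0057]
```

servo_tool(
  deltas=[
    [[0, 0, 0], 0, 2.6],
    [[0, 0, 0], 0, 3.5],
    [[0, 0, 0], 0, 4.5],
    [[0, 0, 0], 0, 4.5],
    [[0, 0, 0], 0, 4.5],
    [[0, 0.08, -0.6], 0, 4.5],
    [[0, 0.15, -1.2], 0, 4.5],
    [[0, 0.18, -1.5], 0, 4.5],
    [[0, 0.2, -1.8], 0, 4.5],
    [[0, 0.2, -1.8], 0, 5],
    [[-1, 0.1, -1.2], 0, 5],
    [[-2, 0, -0.5], 0, 5],
  ],
)

```text
clock: 29.12
position: [0.5511, 0.2419, 0.0984]
ee_rot: [0.704, 0.708, 0.043, 0.045]
ft_force: [0.7, -0.1, -0.0]
grip_width: 0.587
```

servo_tool(
  deltas=[
    [[-2.5, 0, 0], 0.02, 5],
    [[-2.5, 0, 0], 0.02, 5],
    [[-2.5, 0, 0], 0.02, 5],
    [[-2.5, 0, 0], 0.02, 5],
    [[-2.5, 0, 0], 0, 5],
    [[-2.5, 0, 0], 0, 5],
    [[-2.5, 0, 0], 0, 5],
    [[-2.5, 0, 0], 0, 5],
    [[-2.5, 0, 0], 0, 5],
    [[-2.5, 0, 0], 0, 5],
    [[-2.5, 0, 0], 0, 5],
    [[-2.5, 0, 0], 0, 5],
  ],
)

```text
clock: 30.12
position: [0.5273, -0.081, 0.104]
ee_rot: [0.739, 0.671, 0.05, 0.044]
ft_force: [-0.0, -0.0, 0.4]
grip_width: 0.589
```

```bash
python3 -c "
from h import *
go(.5206,-.4215,.06,-.08);lean()"
```

```text
now tool xyz cm [-33.95   2.63   4.4 ]
after turn tool xyz cm [-33.99   2.05   4.4 ]
turn -0.0168 pos [ 0.5273 -0.081   0.104 ] t 30.12 w 0.589 F [-0.  -0.   0.4] j7 1.61 tilt [0.05   0.0439]
lean xy [0.1328 0.0022]
```

servo_tool(
  deltas=[
    [[-2.5, 0.15, 0], -0.015, 5],
    [[-2.5, 0.15, 0], 0, 5],
    [[-2.5, 0.15, 0], 0, 5],
    [[-2.5, 0.15, 0], 0, 5],
    [[-2.5, 0.15, 0], 0, 5],
    [[-2.5, 0.15, 0], 0, 5],
    [[-2.5, 0.15, 0], 0, 5],
    [[-2.5, 0.15, 0], 0, 5],
    [[-2.5, 0.15, 0], 0, 5],
    [[-2.5, 0.15, 0], 0, 5],
    [[-2.5, 0.15, 0], 0, 5],
    [[-2, 0.15, 0], 0, 5],
  ],
)

```text
clock: 31.12
position: [0.5027, -0.4037, 0.1061]
ee_rot: [0.742, 0.667, 0.053, 0.045]
ft_force: [-0.2, -0.2, 0.8]
grip_width: 0.586
```

```bash
python3 - <<'E'
from h import *
go(.5206,-.4215,.06,-.08);lean()
p,d=snap('side','s5');q,e=snap('top','t5')
cv2.imwrite('pics/s5b.png',np.hstack([cv2.resize(p[100:280,120:340],(400,327)),cv2.resize(q[147:310,100:300],(400,327))]))
P=cloud('top',e)
Z=P[180:292,115:270]
m=((Z[...,2]>.0385)&(Z[...,2]<.08)).astype(np.uint8);n,l,s,c=cv2.connectedComponentsWithStats(m)
for i in range(1,n):
    if s[i,4]<40: continue
    k=Z[l==i];w=k[:,:2]-k[:,:2].mean(0);v=np.linalg.svd(w,full_matrices=False)[2][0];v*=np.sign(v[0])
    print(s[i,4],k.mean(0).round(4),'yaw',np.arctan2(v[1],v[0]).round(3),'x',k[:,0].min().round(4),k[:,0].max().round(4),'z95',np.percentile(k[:,2],95).round(4))
E
```

```text
now tool xyz cm [-1.58  1.97  4.61]
after turn tool xyz cm [-1.63  1.92  4.61]
turn -0.0272 pos [ 0.5027 -0.4037  0.1061] t 31.12 w 0.586 F [-0.2 -0.2  0.8] j7 2.35 tilt [0.0525 0.0453]
lean xy [0.1384 0.0027]
283 [0.5228 0.2659 0.0409] yaw 0.013 x 0.4432 0.6234 z95 0.044
306 [0.5315 0.1534 0.041 ] yaw -0.0 x 0.4439 0.6181 z95 0.0439
331 [0.5277 0.0433 0.0412] yaw 0.003 x 0.4419 0.6161 z95 0.0448
293 [0.5268 0.3241 0.0408] yaw -0.0 x 0.4412 0.6139 z95 0.0434
294 [0.5294 0.211  0.0409] yaw -0.006 x 0.4449 0.6089 z95 0.0436
```

View pics/s5b.png

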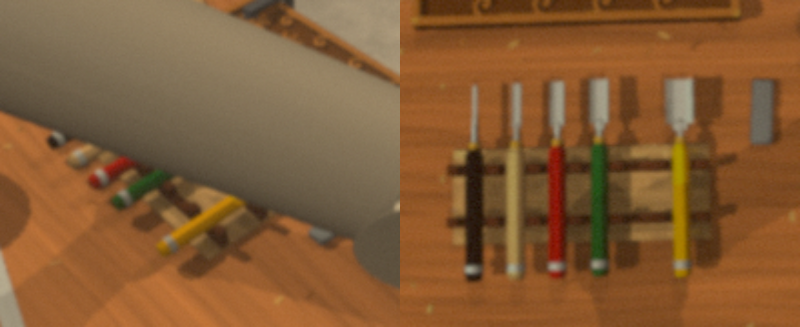

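Black, pale, red and green are seated level, evenly spaced and in line, and blue's slot is free at (640,200) in the crop. Now blue.

servo_tool(
  deltas=[
    [[-0.8, 0.3, 0.4], -0.015, 5],
    [[-0.6, 0.3, 0.8], -0.01, 5],
    [[-0.1, 0.2, 1], 0, 5],
    [[0, 0, 1], 0, 5],
    [[0, 0, 1], 0, 5],
    [[0, 0, 1], 0, 5],
    [[0, 0, 0.7], 0, 5],
    [[0, 0, 0.5], 0, 5],
    [[0, 0, 0], 0, 5],
    [[0, 0, 0], 0, 5],
  ],
)

```text
clock: 32.05
position: [0.5149, -0.419, 0.036]
ee_rot: [0.736, 0.673, 0.052, 0.044]
ft_force: [0.4, 0.4, -0.4]
grip_width: 0.589
```

```bash
python3 -c "
from h import *
go(.5206,-.4215,-.0145,-.08);lean()"
```

```text
now tool xyz cm [-0.19  0.59  5.05]
after turn tool xyz cm [-0.2   0.58  5.05]
turn -0.0091 pos [ 0.5149 -0.419   0.036 ] t 32.05 w 0.589 F [ 0.4  0.4 -0.4] j7 2.43 tilt [0.0519 0.044 ]
lean xy [0.1356 0.0051]
```

servo_tool(
  deltas=[
    [[-0.15, 0.05, 0.4], -0.008, 5],
    [[0, 0.05, 0.8], 0, 5],
    [[0, 0, 0.9], 0, 5],
    [[0, 0, 0.9], 0, 5],
    [[0, 0, 0.8], 0, 5],
    [[0, 0, 0.6], 0, 5],
    [[0, 0, 0.4], 0, 5],
    [[0, 0, 0.15], 0, 5],
    [[0, 0, 0], 0, 5],
  ],
)

```text
clock: 32.8
position: [0.5238, -0.4207, -0.0178]
ee_rot: [0.733, 0.677, 0.052, 0.045]
ft_force: [-0.4, 0.7, 0.1]
grip_width: 0.584
```

```bash
python3 -c "
from h import *
go(.5225,-.4215,-.0145,-.08);lean()"
```

```text
now tool xyz cm [-0.09 -0.12 -0.33]
after turn tool xyz cm [-0.09 -0.12 -0.33]
turn -0.0001 pos [ 0.5238 -0.4207 -0.0178] t 32.8 w 0.584 F [-0.4  0.7  0.1] j7 2.47 tilt [0.0518 0.0447]
lean xy [0.1364 0.0046]
```

Slightly low; I raise 3 mm, close, lift.

servo_tool(
  deltas=[
    [[-0.05, -0.05, -0.3], 0, 5],
    [[0, 0, 0], 0, 3.5],
    [[0, 0, 0], 0, 1],
    [[0, 0, 0], 0, 1],
    [[0, 0, 0], 0, 1],
    [[0, 0, 0], 0, 1],
    [[0, 0, 0], 0, 1],
    [[0, 0, 0], 0, 1],
  ],
)

```text
clock: 33.47
position: [0.5231, -0.4219, -0.0129]
ee_rot: [0.733, 0.676, 0.052, 0.046]
ft_force: [-0.1, -0.8, -1.6]
grip_width: 0.238
```

```bash
python3 -c "
from h import *
go(.5525,.0994,.1,0);lean()"
```

```text
now tool xyz cm [ 52.2   -1.25 -11.29]
after turn tool xyz cm [ 52.13   2.94 -11.29]
turn -0.0804 pos [ 0.5231 -0.4219 -0.0129] t 33.47 w 0.238 F [-0.1 -0.8 -1.6] j7 2.47 tilt [0.052  0.0457]
lean xy [0.1381 0.0034]
```

servo_tool(
  deltas=[
    [[0, 0.08, -0.6], 0, 1],
    [[0, 0.15, -1.2], 0, 1],
    [[0, 0.2, -1.5], 0, 1],
    [[0, 0.2, -1.5], 0, 1],
    [[0, 0.2, -1.5], 0, 1],
    [[0, 0.2, -1.5], 0, 1],
    [[0.4, 0.2, -1.2], 0, 1],
    [[0.8, 0.2, -1], -0.02, 1],
    [[1.3, 0.2, -0.5], -0.03, 1],
    [[1.5, 0.2, 0], -0.02, 1],
    [[1.8, 0.2, 0], 0, 1],
    [[1.8, 0.2, 0], 0, 1],
  ],
)

```text
clock: 34.47
position: [0.5319, -0.3449, 0.1061]
ee_rot: [0.707, 0.704, 0.05, 0.049]
ft_force: [-0.3, 1.0, -0.7]
grip_width: 0.239
```

```bash
python3 -c "
from h import *
go(.5525,.0994,.1,0);lean()"
```

```text
now tool xyz cm [44.44  1.83  0.61]
after turn tool xyz cm [44.43  2.06  0.61]
turn -0.0053 pos [ 0.5319 -0.3449  0.1061] t 34.47 w 0.239 F [-0.3  1.  -0.7] j7 2.32 tilt [0.0495 0.0487]
lean xy [0.1386 0.0007]
```

servo_tool(
  deltas=[
    [[1.9, 0.1, 0], -0.005, 1],
    [[1.9, 0.1, 0], 0, 1],
    [[1.9, 0.1, 0], 0, 1],
    [[1.9, 0.1, 0], 0, 1],
    [[1.9, 0.1, 0], 0, 1],
    [[1.9, 0.1, 0], 0, 1],
    [[1.9, 0.1, 0], 0, 1],
    [[1.9, 0.1, 0], 0, 1],
    [[1.9, 0.1, 0], 0, 1],
    [[1.9, 0.1, 0], 0, 1],
    [[1.9, 0.1, 0], 0, 1],
    [[1.9, 0.1, 0], 0, 1],
  ],
)

```text
clock: 35.47
position: [0.5343, -0.0796, 0.1009]
ee_rot: [0.691, 0.72, 0.049, 0.042]
ft_force: [-0.5, 0.7, -1.2]
grip_width: 0.24
```

```bash
python3 -c "
from h import *
go(.554,.0994,.1,0);lean()"
```

```text
now tool xyz cm [17.81  2.7   0.09]
after turn tool xyz cm [17.9   1.97  0.09]
turn 0.0407 pos [ 0.5343 -0.0796  0.1009] t 35.47 w 0.24 F [-0.5  0.7 -1.2] j7 1.77 tilt [0.0491 0.0423]
lean xy [0.1289 0.0122]
```

servo_tool(
  deltas=[
    [[1.8, 0.2, 0], 0.02, 1],
    [[1.8, 0.2, 0], 0.015, 1],
    [[1.8, 0.2, 0], 0, 1],
    [[1.8, 0.2, 0], 0, 1],
    [[1.8, 0.1, 0], 0, 1],
    [[1.8, 0.1, 0], 0, 1],
    [[1.5, 0.1, 0], 0, 1],
    [[1.2, 0, 0.2], 0, 1],
    [[0.8, 0, 0.4], 0, 1],
    [[0.4, 0, 0.5], 0, 1],
    [[0, 0, 0], 0, 1],
    [[0, 0, 0], 0, 1],
  ],
)

```text
clock: 36.47
position: [0.5289, 0.0979, 0.0858]
ee_rot: [0.689, 0.723, 0.048, 0.037]
ft_force: [0.7, -0.4, -0.9]
grip_width: 0.238
```

```bash
python3 -c "
from h import *
go(.554,.0994,.045,0);lean()"
```

```text
now tool xyz cm [0.03 2.52 4.08]
after turn tool xyz cm [0.15 2.51 4.08]
turn 0.0483 pos [0.5289 0.0979 0.0858] t 36.47 w 0.238 F [ 0.7 -0.4 -0.9] j7 1.38 tilt [0.048  0.0371]
lean xy [0.1198 0.0183]
```

servo_tool(
  deltas=[
    [[0.05, 0.5, 0], 0.03, 1],
    [[0, 0.7, 0], 0.018, 1],
    [[0, 0.5, 0], 0, 1],
    [[0, 0.3, 0.4], 0, 1],
    [[0, 0, 0.7], 0, 1],
    [[0, 0, 0.9], 0, 1],
    [[0, 0, 0.8], 0, 1],
    [[0, 0, 0.5], 0, 1],
    [[0, 0, 0], 0, 1],
    [[0, 0, 0], 0, 1],
  ],
)

```text
clock: 37.3
position: [0.5553, 0.0949, 0.0509]
ee_rot: [0.709, 0.702, 0.048, 0.036]
ft_force: [-0.4, 0.3, -0.9]
grip_width: 0.237
```

```bash
python3 -c "
from h import *
go(.554,.0994,.022,0);lean()"
```

```text
now tool xyz cm [ 0.45 -0.13  2.89]
after turn tool xyz cm [ 0.45 -0.13  2.89]
turn -0.0103 pos [0.5553 0.0949 0.0509] t 37.3 w 0.237 F [-0.4  0.3 -0.9] j7 1.37 tilt [0.0477 0.0361]
lean xy [0.1184 0.0157]
```

servo_tool(
  deltas=[
    [[0.25, -0.1, 0], -0.01, 1],
    [[0.15, -0.1, 0.3], 0, 1],
    [[0, -0.1, 0.5], 0, 1],
    [[0, -0.05, 0.6], 0, 1],
    [[0, -0.05, 0.5], 0, 1],
    [[0, 0, 0.4], 0, 1],
    [[0, 0, 0.2], 0, 1],
    [[0, 0, 0], 0, 1],
  ],
)

```text
clock: 37.97
position: [0.554, 0.1004, 0.0235]
ee_rot: [0.705, 0.706, 0.048, 0.036]
ft_force: [-0.3, 0.3, 0.1]
grip_width: 0.238
```

```bash
python3 -c "
from h import *
go(.554,.0994,.005,0);lean()"
```

```text
now tool xyz cm [-0.1  -0.    1.85]
after turn tool xyz cm [-0.1  -0.    1.85]
turn 0.0019 pos [0.554  0.1004 0.0235] t 37.97 w 0.238 F [-0.3  0.3  0.1] j7 1.38 tilt [0.0479 0.0364]
lean xy [0.1191 0.0164]
```

servo_tool(
  deltas=[
    [[-0.1, -0.05, 0.4], 0, 1],
    [[0, -0.05, 0.5], 0, 1],
    [[0, -0.05, 0.4], 0, 1],
    [[0, -0.05, 0.3], 0, 1],
    [[0, -0.02, 0.2], 0, 1],
    [[0, 0, 0], 0, 1],
  ],
)

```text
clock: 38.47
position: [0.5544, 0.0995, 0.0042]
ee_rot: [0.705, 0.706, 0.048, 0.036]
ft_force: [-4.3, -0.5, 6.9]
grip_width: 0.239
```

```bash
python3 -c "
from h import *
go(.554,.0994,.005,0);lean()"
```

```text
now tool xyz cm [-0.01 -0.04 -0.08]
after turn tool xyz cm [-0.01 -0.04 -0.08]
turn 0.0013 pos [0.5544 0.0995 0.0042] t 38.47 w 0.239 F [-4.3 -0.5  6.9] j7 1.39 tilt [0.0482 0.0365]
lean xy [0.1195 0.0166]
```

Seated; I release, lift and back off to the right so the cameras can see.

servo_tool(
  deltas=[
    [[0, 0, 0], 0, 2.6],
    [[0, 0, 0], 0, 3.5],
    [[0, 0, 0], 0, 4.5],
    [[0, 0, 0], 0, 4.5],
    [[0, 0, 0], 0, 4.5],
    [[0, 0.08, -0.6], 0, 4.5],
    [[0, 0.15, -1.2], 0, 4.5],
    [[0, 0.18, -1.5], 0, 4.5],
    [[0, 0.2, -1.8], 0, 4.5],
    [[0, 0.2, -1.8], 0, 4.5],
    [[0, 0.1, -1.8], 0, 4.5],
    [[-1, 0, -1.5], 0, 4.5],
  ],
)

```text
clock: 39.47
position: [0.5493, 0.0888, 0.1094]
ee_rot: [0.705, 0.707, 0.046, 0.035]
ft_force: [0.8, 0.7, -0.1]
grip_width: 0.525
```

servo_tool(
  deltas=[
    [[-2, 0, 0], 0, 4.5],
    [[-2.5, 0, 0], 0, 4.5],
    [[-2.5, 0, 0], 0, 4.5],
    [[-2.5, 0, 0], 0, 4.5],
    [[-2.5, 0, 0], 0, 4.5],
    [[-2.5, 0, 0], 0, 4.5],
    [[-2.5, 0, 0], 0, 4.5],
    [[-2.5, 0, 0], 0, 4.5],
    [[-2.5, 0, 0], 0, 4.5],
    [[-2, 0, 0], 0, 4.5],
    [[-1, 0, 0], 0, 4.5],
    [[0, 0, 0], 0, 4.5],
  ],
)

```text
clock: 40.47
position: [0.5535, -0.1732, 0.1171]
ee_rot: [0.704, 0.707, 0.052, 0.039]
ft_force: [0.1, 0.4, 0.6]
grip_width: 0.525
```

```bash
python3 - <<'E'
from h import *
go(.52,-.17,.1,0)
p,d=snap('side','s6');q,e=snap('top','t6')
cv2.imwrite('pics/s6b.png',np.hstack([cv2.resize(p[100:280,120:340],(400,327)),cv2.resize(q[147:310,100:300],(400,327))]))
P=cloud('top',e)
Z=P[180:292,115:270]
m=((Z[...,2]>.0385)&(Z[...,2]<.08)).astype(np.uint8);n,l,s,c=cv2.connectedComponentsWithStats(m)
for i in range(1,n):
    if s[i,4]<40: continue
    k=Z[l==i];w=k[:,:2]-k[:,:2].mean(0);v=np.linalg.svd(w,full_matrices=False)[2][0];v*=np.sign(v[0])
    print(s[i,4],k.mean(0).round(4),'yaw',np.arctan2(v[1],v[0]).round(3),'x',k[:,0].min().round(4),k[:,0].max().round(4),'z95',np.percentile(k[:,2],95).round(4))
E
```

```text
now tool xyz cm [ 0.34 -3.34  1.71]
after turn tool xyz cm [ 0.32 -3.35  1.71]
turn 0.0052 pos [ 0.5535 -0.1732  0.1171] t 40.47 w 0.525 F [0.1 0.4 0.6] j7 1.97 tilt [0.0524 0.0395]
341 [0.5267 0.0435 0.041 ] yaw 0.003 x 0.4419 0.6241 z95 0.044
317 [0.53   0.211  0.0409] yaw -0.004 x 0.4452 0.6251 z95 0.0437
297 [0.5289 0.324  0.0408] yaw 0.002 x 0.4414 0.6221 z95 0.0439
280 [0.5211 0.2661 0.0408] yaw 0.006 x 0.4432 0.6181 z95 0.0434
323 [0.5296 0.153  0.0409] yaw -0.004 x 0.4441 0.6157 z95 0.0439
316 [0.5265 0.0976 0.0411] yaw 0.004 x 0.4403 0.6147 z95 0.0443
```

View pics/s6b.png

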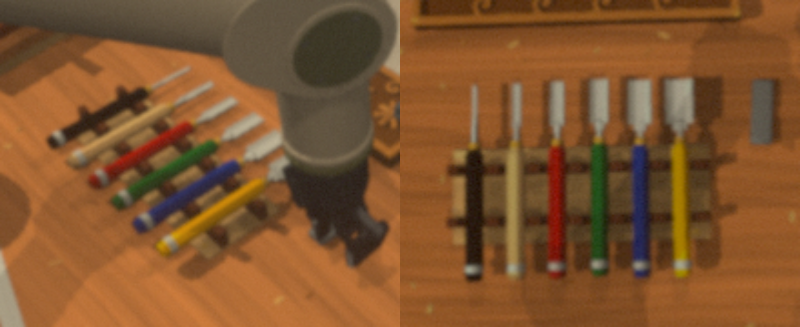

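All six sit level, in line and in width order: black (474,210), pale, red, green, blue, yellow (682,205). The slip stone hasn't moved and the gripper is clear.

```bash
python3 -c "
from h import *
print(order.hand_in())"
```

```text
the job is handed in; nothing more can be done
None
```

I laid the four loose gouges into the empty slots and handed the job in at about 40.6 s. From the left the row reads black, pale, red, green, blue, yellow.

**Last checks (top camera depth, gripper clear):**

| Check | Result | Limit |
|---|---|---|
| Distance from slot centre lines | within about 3 mm | 12 mm |
| Distance out of line with the seated two (rear handle ends) | within about 4 mm | 25 mm |
| Yaw of each gouge | 0.006 rad or less | 0.15 rad |
| Height spread of the handle tops | within about 1 mm | 5 mm |

- Black and yellow read the same positions as at the start, to within 1 mm. The slip stone looked unmoved in the final picture. I did not measure the tin again; the tool never went near it.
- The largest wrist force I saw was about 8 N, when the blue gouge touched down.

**What failed or disagreed:**
- **Missed grasp:** My first grasp of the red gouge closed just above its handle and moved nothing. The fingertips stood about 19 mm higher than the reported tool position, so I gripped lower from then on.
- **Tool lean:** The tool slowly leaned forward during the job, to about 0.14 rad. The gouges still seated level.

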